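Clip the rack into the tube stand and load the sample tubes

ROBOT

A 6-joint arm with a two-finger parallel gripper is mounted at the origin on the work surface. World frame = base frame: x ahead of the robot, y to its left, z up, the work surface at z = 0. Lengths are in m, angles in rad, forces in N, time in s.
With the tool pointing down it reaches from about 0.25 to 0.725 m from the base axis. Payload 4 kg.
Tool frame: the origin (TCP) lies where the fingers leave the gripper's body, on its centre line; the fingertips stand 73 mm ahead of it and the grasp point (between the pads) lies 54 mm ahead of it (bot.tip_reach is the z of the fingertips in the tool frame, in m); z points along the fingers, x is the direction in which the jaws open and shut, and the axes are right-handed (so a half turn about z gives the same grasp; the last joint's range is limited). The gripper opens to 85 mm and grips with 20 to 120 N. Pads are 22 mm wide; open, the fingers measure 114 mm over their backs; the gripper's body (76 mm by 85 mm) begins 54 mm behind the grasp point. The pads swing forward as they close: fully open they stand 13 mm farther back than shut.
Start: joints at [-1.309, 0.241, 0.005, 1.335, 0, 1.571], TCP at [0.129, -0.483, 0.304] pointing down, gripper open.
Joint ranges: [-2.72, 2.72], [-1.05, 1.87], [-1.09, 1.28], [-1.99, 2.15], [-1.42, 1.44], [-3.14, 3.14]. Speed limits (rad/s): [2.79, 2.79, 3.14, 3.14, 3.14, 3.14].

INTERFACE

Orientations are given as a unit quaternion [x, y, z, w].
In Python, from workcell import bot, vision, job_done gives the robot as it stands.
- The arm moves only by the tool drive_tool, never from a script. Its argument "steps" is one flat list of numbers, 7 for each row, row after row: the shift along the tool's x, y, z in m, then the turn, a rotation vector about the tool's x, y, z in degrees, then the closure, from -1 (fully open) to 1 (shut). A call has 1 to 8 rows; each row shifts and turns the commanded pose from where the row before left it, along the tool's axes as they then stand; what a row does not reach is not made up. A row lasts 1/12 s, in which the tool goes at most 41.7 mm and 7.16 degrees, less where a joint would pass 70% of its speed; a pose out of reach is approached as far as the arm can. A call is refused whole if a number of a shift passes 0.0417 or a number of a turn 7.16, either way. A call with a gripper value outside its range is refused whole. The fingers move at their own pace and stop on an object; the grip force is fixed at half the most. Time passes only in rows, so rows that do not move let the fingers close. It gives the time, the measured TCP pose, the force and the opening at its end, in the units of the state.
- bot.get_obs(): the state, without advancing time (a new reading comes with each control period).
- vision.camera(name): name is "scene" or "top" or "wrist"; returns (picture, depth): 400x640x3 uint8, red, green, blue; 400x640 float32, m along the optical axis (not along the pixel's ray), 0 where there is no reading.
- vision.camera_model(name): a dict with "mtx" (3x3 intrinsics, pixels), "rvec" (rotation vector, rad) and "tvec" (3), from world to camera coordinates, as OpenCV has them. Camera axes: x right, y down, z forward; pixel columns grow to the right and rows downward; lengths in m; the calibration is good to about 2 mm. A picture is of the moment at which its call begins: read the wrist's pose just before it. camera_model takes no time and is no camera call; for the wrist camera it gives the pose at the moment of the call.
- job_done(): hands the job in, once; it reports no verdict.
The state is a dict: "clock": time; "joint_pos": joint angles; "joint_vel": joint speeds; "tau": joint torques, N m; "eef_pos": TCP position; "tool_rot": TCP orientation; "ft_force": force on the tool from outside, world axes, zero at the start; "ft_torque": the same for the moment, N m; "grip_width": finger opening in m.
Only numpy, scipy, OpenCV 4.12 (cv2) and the standard library are available. Lean on these libraries where they do the work, as an engineer would, in place of code of your own. Each camera call takes 0.05 s, during which the arm holds its last target.

TASK

Get the tasting bench's tube stand ready: first take every used white cup out of the stand and stand it upright in the yellow wash tray. Then push the green rack down into the stand's spring clips until both ears are fully home and it sits flat, and after that lay every sample tube in a trough of its own, centred on the rack. Leave the other things on the bench where they are.

Things in the scene. Friction and masses are not known exactly. Their poses are not given: they have to be found in the camera images.
- stand: Tube stand, fixed: grey slab 120 (x) x 280 (y) x 8 mm, origin at the middle of its underside on the bench, z up. Near each end two blue posts (14 x 14 mm, tops 44 mm above the bench) form a slot at y = +-126 mm, open upwards and along y, 50 mm wide in x, with a steel sill across its bottom 20 mm above the bench. A brass wire spring clip leans from each post into the slot.
- stand_slot_a (a point): Middle of the sill top in the slot at the stand's +y end. The slot's two spring clips leave 49 mm free between their tops (49 mm above the bench), 35 mm between their noses (32 mm above the bench), and give way sideways by up to 5 mm.
- stand_slot_b (a point): The same point in the slot at the stand's -y end. Pushing both ears past the clips takes about 15 to 22 N in all: its weight alone leaves the rack hanging on the clips some 10 to 20 mm too high. Once past, the noses spring back over the ears.
- stand_seat (a point): Point of the stand where the rack's origin lies once the rack is fully home: midway between the two sills, level with their tops, 20 mm above the bench. Axes as the stand's; the rack may sit either way round.
- rack: Green rack, about 0.35 kg, flat on the bench at the start: plate 90 (x) x 224 (y) x 5 mm; origin at the middle of its underside, z up. At each end a steel ear, 40 mm wide (x), 8 mm thick, level with the underside, reaches out to y = +-130 mm. Black upright grip tab in the middle, 40 mm (x) by 12 mm (y).
- rack_tab (a point): Middle of the top of the rack's grip tab, 52 mm above the rack's underside.
- rack_trough (a point): Centre of a tube resting in the rack's trough at y = +43 mm, 25 mm above the underside. The rack has four such V troughs, along x, at y = -90, -43, +43, +90 mm, formed by two toothed rails (at x = +-36 mm, 10 mm wide, teeth 23 mm high over the underside). Between the rails is only the flat plate: room for fingers at a tube's middle.
- mat: Black rubber mat 256 (x) x 150 (y) mm, fixed, 3 mm thick with an 8 mm wide rim 7 mm high; origin at the middle of its underside. The tubes start on it, lying across it (along its y).
- tray: Low yellow wash tray, fixed, 120 (x) x 240 (y) mm outside, rim 15 mm high, walls 4 mm, floor about 4 mm thick; origin at the middle of its underside. Empty at the start.
- cup_1: Used white espresso cup (one or two are present), 56 mm across the rim, 58 mm high, 0.14 kg, handle sticking out about 37 mm at its +y side; origin at the middle of its underside, z up. Starts upright on the stand's slab, between the slots, its handle roughly towards the nearer slot.
- cup_2: Used white espresso cup (one or two are present), 56 mm across the rim, 58 mm high, 0.14 kg, handle sticking out about 37 mm at its +y side; origin at the middle of its underside, z up. Starts upright on the stand's slab, between the slots, its handle roughly towards the nearer slot.
- tube_1: White round sample tube with a red cap (three or four tubes are present), 22 mm diameter, 100 mm long, sealed, 60 g; origin at its centre, x along its axis (cap at +x). It rolls freely when touched.
- tube_2: White round sample tube with a red cap (three or four tubes are present), 22 mm diameter, 100 mm long, sealed, 60 g; origin at its centre, x along its axis (cap at +x). It rolls freely when touched.
- tube_3: White round sample tube with a red cap (three or four tubes are present), 22 mm diameter, 100 mm long, sealed, 60 g; origin at its centre, x along its axis (cap at +x). It rolls freely when touched.
- tube_4: White round sample tube with a red cap (three or four tubes are present), 22 mm diameter, 100 mm long, sealed, 60 g; origin at its centre, x along its axis (cap at +x). It rolls freely when touched.
- canister: Bystander, not part of the job: steel canister 64 mm across, 100 mm high; origin at the middle of its underside.
- goblet: Bystander, not part of the job: low glass goblet 60 mm across, 85 mm high; origin at the middle of its underside.
- clean_cup: Bystander, not part of the job: clean blue espresso cup 56 mm across, 58 mm high; origin at the middle of its underside.
- tamper: Bystander, not part of the job: dark steel tamper 52 mm across, 84 mm high; origin at the middle of its underside.
- packet: Bystander, not part of the job: white paper packet 50 x 90 x 60 mm; origin at the middle of its underside.
- saucer: Bystander, not part of the job: white saucer 90 mm across, 16 mm high; origin at the middle of its underside.
Things that resemble listed ones, but are neither listed nor needed, are in the scene too. What is shaped like the cup_2 but purple is not meant.

How it is judged:
By the outcome, as a careful person would: the job done as asked, in the order asked, and still so for the second after the job is handed in, with the robot touching nothing.
Of tube_1, tube_2, tube_3, tube_4 only 3 to 4 are there at a start; the rules pass over those that are not, and their reading is None.
Of cup_1, cup_2 only 1 to 2 are there at a start; the rules pass over those that are not, and their reading is None.
At some moment in a run one of cup_1, cup_2, tube_1, tube_2, tube_3, tube_4 may be knocked a few centimetres aside while the robot is not near it.
It also fails if it takes over 210 s, if anything falls off the work surface, if the arm or the gripper's body presses on something with over 40 N, if the wrist force passes 120 N, or if a joint passes its speed limit or range.

## Working session

There is one attempt and no reset: what is moved stays moved. The work goes in short steps, Python scripts to look and compute and a tool call to move; the robot and the scene stay as the last step left them, time stands still between calls to the robot, and variables do not carry over. Pictures are saved under pics/ and viewed, and the job is handed in when it is done.

Besides the shell and the picture viewer there is one more tool, called as name(argument=value, ...) on one line, values as JSON. drive_tool: Moves the arm, as the interface text tells. Its arguments: {"type":"object","properties":{"steps":{"type":"array"}},"required":["steps"]}

```bash
mkdir -p pics; ls; python3 - <<'E'
from workcell import bot, vision
import cv2
o=bot.get_obs();print(o)
for n in("scene","top","wrist"):
    m=vision.camera_model(n);print(n,m)
    p,d=vision.camera(n);cv2.imwrite(f"pics/a_{n}.png",p[:,:,::-1]);
E
```

```text
pics
{'clock': 0.0, 'joint_pos': array([-1.30898982e+00,  2.41371909e-01,  3.70479992e-03,  1.33522420e+00,
       -9.33294033e-06,  1.57079750e+00]), 'joint_vel': array([-0.00042942,  0.00042007, -0.00073231, -0.00048806, -0.00055645,
        0.00180346]), 'tau': array([ 1.05726945e-04, -3.72314858e+01,  2.52410424e+01,  1.68916461e-02,
       -4.48413573e-05,  2.25563917e-05]), 'eef_pos': array([ 0.12928166, -0.48248033,  0.30302592]), 'tool_rot': array([ 7.93354717e-01, -6.08758734e-01, -8.33875336e-04, -6.33967623e-04]), 'ft_force': array([-0.59120665,  0.47585017,  0.68543658]), 'ft_torque': array([0.0007111 , 0.00872534, 0.0355673 ]), 'grip_width': 0.08523248325653622}
scene {'mtx': array([[490.61432864,   0.        , 315.55467273],
       [  0.        , 490.61432864, 204.96789873],
       [  0.        ,   0.        ,   1.        ]]), 'rvec': array([ 1.44644767,  1.79745813, -1.01573461]), 'tvec': array([ 0.11041191, -0.22802992,  1.62140197])}
top {'mtx': array([[512.77304106,   0.        , 317.06439592],
       [  0.        , 512.77304106, 194.44106839],
       [  0.        ,   0.        ,   1.        ]]), 'rvec': array([ 2.1542723 , -2.14436486,  0.14040477]), 'tvec': array([0.00454439, 0.54614592, 1.34014572])}
wrist {'mtx': array([[280.98992456,   0.        , 320.8137423 ],
       [  0.        , 280.98992456, 195.13123699],
       [  0.        ,   0.        ,   1.        ]]), 'rvec': array([-2.2835703 ,  1.7516268 ,  0.28019782]), 'tvec': array([-0.49872868, -0.04016661,  0.38114409])}
```

View pics/a_top.png

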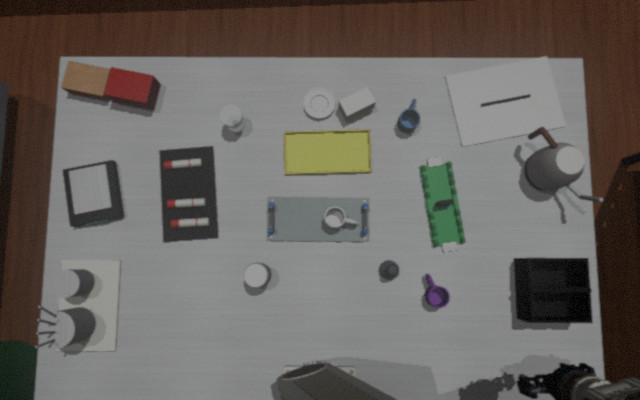

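View pics/a_scene.png

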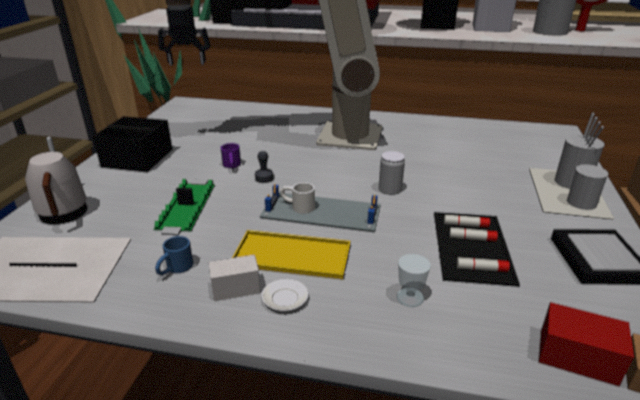

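View pics/a_wrist.png

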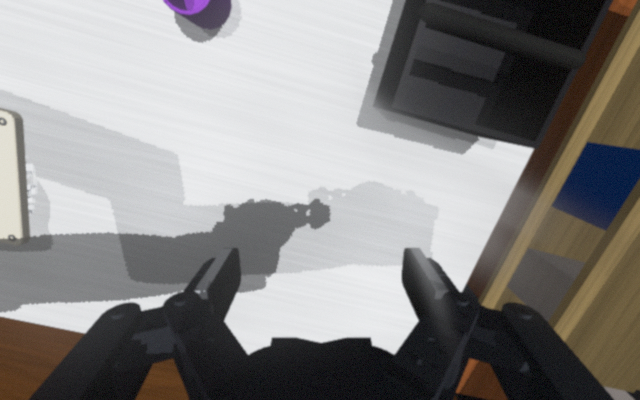

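```bash
cat > h.py <<'E'
from workcell import bot, vision
import numpy as np, cv2
from scipy.spatial.transform import Rotation as R
def cam(n):
    m=vision.camera_model(n); p,d=vision.camera(n); return m,p,d
def save(p,name,box=None,k=1):
    q=p[:,:,::-1]
    if box: q=q[box[1]:box[3],box[0]:box[2]]
    if k!=1: q=cv2.resize(q,None,fx=k,fy=k,interpolation=cv2.INTER_CUBIC)
    cv2.imwrite(f"pics/{name}.png",q)
def onplane(m,uv,z):
    uv=np.array(uv,float).reshape(-1,2); K=m["mtx"]; Rm=cv2.Rodrigues(m["rvec"])[0]; t=m["tvec"].ravel()
    c=-Rm.T@t
    r=(Rm.T@np.linalg.inv(K)@np.c_[uv,np.ones(len(uv))].T).T
    return c+r*((z-c[2])/r[:,2])[:,None]
def proj(m,X):
    return cv2.projectPoints(np.array(X,float).reshape(-1,1,3),m["rvec"],m["tvec"],m["mtx"],None)[0].reshape(-1,2)
def cloud(m,d):
    v,u=np.mgrid[:d.shape[0],:d.shape[1]]; K=m["mtx"]; Rm=cv2.Rodrigues(m["rvec"])[0]; t=m["tvec"].ravel()
    P=np.stack([(u-K[0,2])*d/K[0,0],(v-K[1,2])*d/K[1,1],d],-1)-t
    return P@Rm
def blobs(mask,amin=20):
    c,_=cv2.findContours(mask.astype(np.uint8),cv2.RETR_EXTERNAL,cv2.CHAIN_APPROX_NONE)
    return [k for k in c if cv2.contourArea(k)>=amin]
def pose():
    o=bot.get_obs(); r=R.from_quat(o["tool_rot"]); M=r.as_matrix()
    return o,o["eef_pos"],M
def plan(target,yaw=None):
    """target TCP world; yaw: desired angle of tool x axis in world (deg), tool down. prints shift in tool frame & turns"""
    o,p,M=pose()
    print("t",round(o["clock"],2),"p",p.round(4),"xyaw",round(np.degrees(np.arctan2(M[1,0],M[0,0])),2),"zaxis",M[:,2].round(4),"F",o["ft_force"].round(1),"w",round(o["grip_width"],4))
    if target is not None: print(" shift now-frame mm",(1000*M.T@(np.array(target)-p)).round(1))
    if yaw is not None:
        x=np.array([np.cos(np.radians(yaw)),np.sin(np.radians(yaw)),0]);z=np.array([0,0,-1.]);T=np.c_[x,np.cross(z,x),z]
        rv=R.from_matrix(M.T@T).as_rotvec(degrees=True);print(" rotvec deg",rv.round(2))
        if target is not None: print(" shift final-frame mm",(1000*T.T@(np.array(target)-p)).round(1))
E
python3 - <<'E'
from h import *
m,p,d=cam("top"); np.save("top.npy",p)
hsv=cv2.cvtColor(p,cv2.COLOR_RGB2HSV)
C=cloud(m,d)
def rect(name,mask,z,amin=30):
    for k in blobs(mask,amin):
        w=onplane(m,k.reshape(-1,2),z)[:,:2].astype(np.float32)*1000
        (c,s,a)=cv2.minAreaRect(w); px=k.reshape(-1,2).mean(0)
        print(name,"px",px.round(),"c",np.round(c,1),"size",np.round(s,1),"ang",round(a,2))
H,S,V=[hsv[:,:,i].astype(int) for i in range(3)]
rect("yellow",(H>20)&(H<35)&(S>120)&(V>60),.015,200)
rect("green",(H>50)&(H<75)&(S>120)&(V>40),.020,200)
rect("blue",(H>100)&(H<125)&(S>100)&(V>60),.044,3)
rect("red",((H<8)|(H>172))&(S>130)&(V>80),.014,8)
rect("mat",(V<60),.007,800)
rect("purple",(H>130)&(H<150)&(S>100),.05,20)
for (u,v) in [(336,217),(327,152),(300,220),(187,203),(443,205),(436,170),(449,247),(350,225)]:
    print((u,v),C[v,u].round(3),p[v,u])
save(p,"b_stand",(250,120,480,260),3.4)
save(p,"b_mat",(140,130,240,250),5)
E
```

```text
blue px [365. 231.] c [ 449.4 -120.3] size [10.6  7.9] ang 89.59
blue px [271. 230.] c [450.9 129.9] size [7.9 7.9] ang 0.96
blue px [364. 205.] c [ 516.9 -118.8] size [ 4.4 11.2] ang 33.9
blue px [271. 204.] c [519.6 129. ] size [11.   5.1] ang 71.79
red px [174. 223.] c [469.3 395. ] size [16.7 16.3] ang 2.39
red px [170. 203.] c [524.  408.3] size [16.6 16.4] ang 2.45
red px [167. 164.] c [633.3 421.3] size [14.3 16.6] ang 2.5
red px [128.  85.] c [858.4 541.2] size [124.2  79. ] ang 78.54
mat px [333. 387.] c [ 49.4 -41.8] size [ 72.8 218.9] ang 0.34
mat px [553. 290.] c [ 295.9 -622.4] size [168.3 201.5] ang 0.28
mat px [ 92. 197.] c [549.8 623.3] size [163.3 144.7] ang 11.3
mat px [602. 317.] c [ 348.3 -698.8] size [316.6 675.8] ang 85.46
mat px [188. 194.] c [551.7 361.5] size [251.4 145.1] ang 4.98
mat px [ 12. 238.] c [440.2 822.6] size [873.6  95.1] ang 5.05
mat px [233.   4.] c [1091.3  243.2] size [  52.2 1373.6] ang 0.15
purple px [434. 293.] c [ 293.4 -293.6] size [85.3 32.1] ang 12.97
(336, 217) [ 0.488 -0.045  0.013] [144 146 146]
(327, 152) [ 0.67  -0.02   0.002] [152 153  86]
(300, 220) [0.479 0.053 0.012] [109 117 116]
(187, 203) [0.523 0.358 0.027] [143 143 139]
(443, 205) [ 0.52  -0.332  0.029] [41 48 41]
(436, 170) [ 0.62  -0.321  0.005] [ 69 119  80]
(449, 247) [ 0.408 -0.35   0.008] [145 147 146]
(350, 225) [ 0.467 -0.083  0.002] [69 72 70]
```

View pics/b_stand.png

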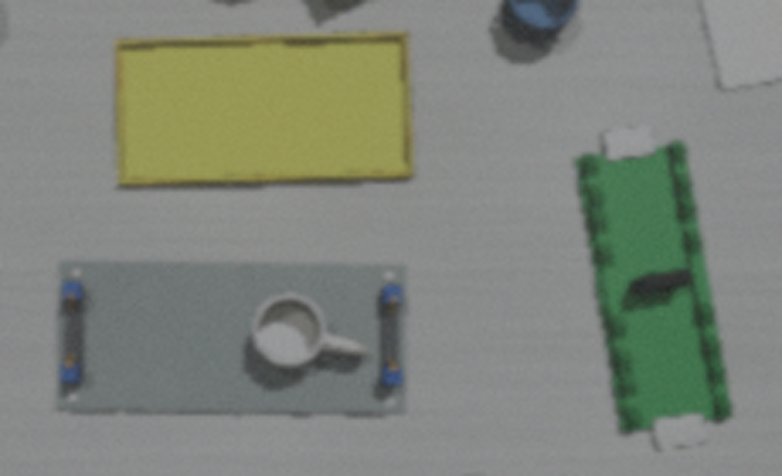

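View pics/b_mat.png

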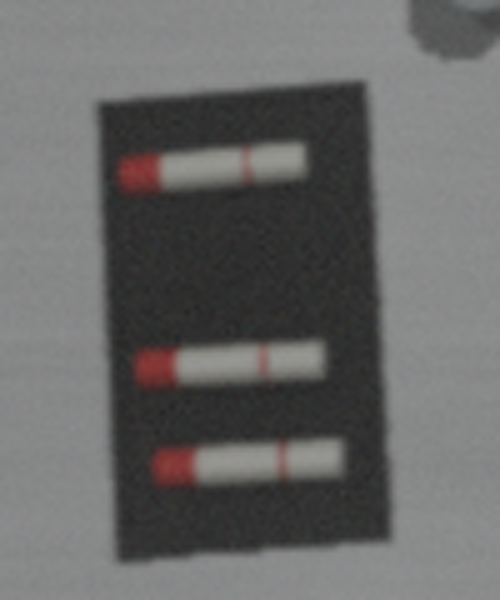

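```bash
cat > meas.py <<'E'
from h import *
def rect(m,name,mask,z,amin=30,roi=None,hull=False):
    out=[]
    if roi:
        mm=np.zeros_like(mask);mm[roi[1]:roi[3],roi[0]:roi[2]]=1;mask=mask&mm
    for k in blobs(mask,amin):
        w=onplane(m,k.reshape(-1,2),z)[:,:2].astype(np.float32)*1000
        (c,s,a)=cv2.minAreaRect(w); px=k.reshape(-1,2).mean(0)
        print(name,"px",px.round(),"c",np.round(c,1),"size",np.round(s,1),"ang",round(a,2)); out.append((c,s,a))
    return out
E
python3 - <<'E'
from meas import *
m,p,d=cam("top")
hsv=cv2.cvtColor(p,cv2.COLOR_RGB2HSV)
H,S,V=[hsv[:,:,i].astype(int) for i in range(3)]
for q in [(152,327),(210,436),(220,300),(170,436),(231,365),(217,343),(246,449),(230,450)]: print(q,hsv[q])
rect(m,"yellow",(H>20)&(H<35)&(S>60),.015,200,(270,110,390,190))
rect(m,"green",(H>45)&(H<85)&(S>70),.020,200,(400,140,480,260))
rect(m,"blue",(H>100)&(H<125)&(S>100),.044,3,(250,190,390,245))
rect(m,"ears",(S<25)&(V>130),.008,20,(415,150,470,255))
rect(m,"slab",(S>12)&(S<60)&(H>75)&(H<105)&(V<130)&(V>60),.008,500,(250,180,390,260))
rect(m,"tube",((V>95)),.016,50,(163,150,215,235))
rect(m,"cup",(S<20)&(V>115),.058,50,(310,200,360,235))
rect(m,"tab",(V<70),.052,20,(425,190,460,215))
E
```

```text
(152, 327) [ 30 112 150]
(210, 436) [66 86 80]
(220, 300) [ 90  13 116]
(170, 436) [ 67 103 119]
(231, 365) [110 130 126]
(217, 343) [ 30   3 101]
(246, 449) [ 75   3 147]
(230, 450) [ 67 105 117]
yellow px [327. 152.] c [669.  -19.8] size [122.  238.8] ang 2.0
green px [442. 203.] c [ 524.9 -330.1] size [220.9  86. ] ang 8.45
blue px [365. 231.] c [ 449.4 -120.3] size [10.6  8. ] ang 89.59
blue px [270. 230.] c [450.9 129.9] size [7.9 8. ] ang 1.0
blue px [364. 205.] c [ 517.3 -119.4] size [5.4 8.1] ang 0.25
blue px [271. 204.] c [518.4 129.1] size [11.7  7.1] ang 76.18
ears px [442. 202.] c [ 532.6 -335.5] size [149.5 290.3] ang 88.81
slab px [318. 220.] c [482.8   5.7] size [275.5 118.5] ang 89.35
tube px [190. 222.] c [472.5 352.5] size [ 18.4 100.5] ang 3.45
tube px [186. 202.] c [526.1 365.4] size [ 18.9 101. ] ang 3.29
tube px [183. 163.] c [634.9 379.3] size [18.5 99.6] ang 4.72
cup px [350. 232.] c [443.9 -77.7] size [15.  54.3] ang 9.72
cup px [330. 216.] c [483.8 -39.3] size [ 89.7 129.3] ang 0.25
tab px [444. 204.] c [ 519.4 -328.1] size [20.1 47.5] ang 7.41
```

```bash
python3 - <<'E'
from h import *
plan([.45,-.04,.30],0)
o,p,M=pose();m=vision.camera_model("wrist")
Rm=cv2.Rodrigues(m["rvec"])[0];c=-Rm.T@m["tvec"].ravel()
print("cam in tool",M.T@(c-p),"axes",(M.T@Rm.T).round(3))
E
```

```text
t 0.25 p [ 0.1293 -0.4828  0.3035] xyaw -75.0 zaxis [-3.e-04  9.e-04 -1.e+00] F [-0.1 -0.6 -0.4] w 0.0858
 shift now-frame mm [-344.7 -424.3    3.8]
 rotvec deg [-4.0e-02  5.0e-02 -7.5e+01]
 shift final-frame mm [ 320.7 -442.8    3.5]
cam in tool [-0.00070218 -0.08045404 -0.07123371] axes [[ 1.    -0.     0.001]
 [-0.     0.95   0.311]
 [-0.001 -0.311  0.95 ]]
```

drive_tool(steps=[0,0,0,0,0,-7,-1,0,0,0,0,0,-7,-1,0,0,0,0,0,-7,-1,0,0,0,0,0,-7,-1,0,0,0,0,0,-7,-1,0,0,0,0,0,-7,-1,0,0,0,0,0,-7,-1,0,0,0,0,0,-7,-1])

```text
clock: 0.92
eef_pos: [0.1294, -0.4829, 0.3037]
tool_rot: [0.987, -0.162, -0.0, -0.0]
ft_force: [-0.6, 0.6, 0.3]
grip_width: 0.0851
```

drive_tool(steps=[0,0,0,0,0,-7,-1,0,0,0,0,0,-7,-1,0,0,0,0,0,-5,-1,0.028,-0.038,0,0,0,0,-1,0.028,-0.038,0,0,0,0,-1,0.028,-0.038,0,0,0,0,-1,0.028,-0.038,0,0,0,0,-1,0.028,-0.038,0,0,0,0,-1])

```text
clock: 1.58
eef_pos: [0.2535, -0.3136, 0.3039]
tool_rot: [1.0, -0.001, 0.0, 0.0]
ft_force: [0.8, -0.0, -0.4]
grip_width: 0.0851
```

drive_tool(steps=[0.028,-0.038,0,0,0,0,-1,0.028,-0.038,0,0,0,0,-1,0.028,-0.038,0,0,0,0,-1,0.028,-0.038,0,0,0,0,-1,0.028,-0.038,0,0,0,0,-1,0.028,-0.038,0,0,0,0,-1,0,0,0,0,0,0,-1])

```text
clock: 2.17
eef_pos: [0.4048, -0.1086, 0.304]
tool_rot: [1.0, 0.005, 0.001, -0.001]
ft_force: [1.4, -0.2, 0.2]
grip_width: 0.0852
```

```bash
python3 - <<'E'
from h import *
plan([.484,-.045,.30],0)
print(bot.get_obs()["joint_pos"].round(3))
m,p,d=cam("wrist");save(p,"c_wrist")
np.savez("c.npz",p=p,d=d,**m)
C=cloud(m,d); rim=(C[...,2]>.05)&(C[...,2]<.07)&(abs(C[...,0]-.484)<.07)&(abs(C[...,1]+.06)<.1)
P=C[rim];print(len(P),P.min(0),P.max(0))
E
```

```text
t 2.17 p [ 0.4048 -0.1086  0.304 ] xyaw 0.59 zaxis [ 0.0027  0.0023 -1.    ] F [ 1.4 -0.2  0.2] w 0.0852
 shift now-frame mm [ 79.9 -62.8   4.3]
 rotvec deg [-0.13 -0.16  0.59]
 shift final-frame mm [ 79.2 -63.6   4. ]
[-0.264  0.079 -0.19   1.3    0.003  1.297]
1221 [ 0.45428779 -0.12236038  0.05002639] [ 0.51220124 -0.01106212  0.06944272]
```

View pics/c_wrist.png

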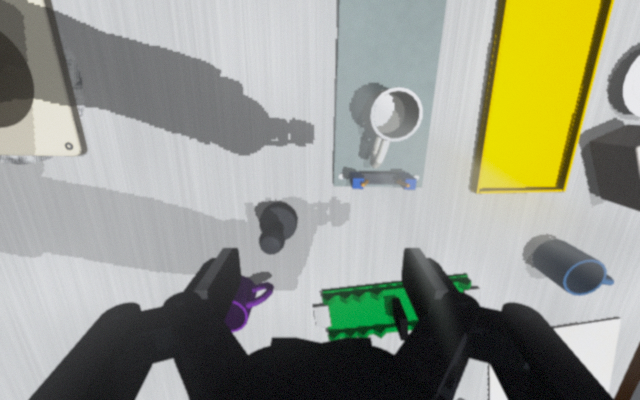

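```bash
cat > cup.py <<'E'
from h import *
def cup(m,p,zr,roi):
    hsv=cv2.cvtColor(p,cv2.COLOR_RGB2HSV);S=hsv[...,1].astype(int);V=hsv[...,2].astype(int)
    x0,y0,x1,y1=roi
    return hsv[y0:y1,x0:x1]
def circ(P):
    A=np.c_[2*P[:,:2],np.ones(len(P))];s=np.linalg.lstsq(A,(P[:,:2]**2).sum(1),rcond=None)[0]
    return s[:2],np.sqrt(s[2]+s[:2]@s[:2])
E
python3 - <<'E'
from cup import *
z=np.load("c.npz");m=dict(mtx=z["mtx"],rvec=z["rvec"],tvec=z["tvec"]);p=z["p"];C=cloud(m,z["d"])
# rim by depth height
k=(C[...,2]>.059)&(C[...,2]<.075);k[:80]=0;k[170:]=0;k[:,:360]=0;k[:,430:]=0
v,u=np.nonzero(k);W=onplane(m,np.c_[u,v],.066)
c,r=circ(W)
for i in range(4):
    e=abs(np.hypot(*(W[:,:2]-c).T)-r);W=W[e<max(.002,np.percentile(e,80))] if i<3 else W;c,r=circ(W)
print("rim mid",c,r,len(W),"medz",np.median(C[k][:,2]))
hsv=cv2.cvtColor(p,cv2.COLOR_RGB2HSV)
for name,kk in(("white",(hsv[...,2]>185)&(hsv[...,1]<15)),("deep",(C[...,2]>.03)&(C[...,2]<.08))):
    kk=kk.copy();kk[:80]=0;kk[170:]=0;kk[:,:350]=0;kk[:,:360]=0;kk[:,430:]=0
    b=max(blobs(kk),key=cv2.contourArea).reshape(-1,2);W=onplane(m,b,.066)
    print(name,W[:,:2].min(0),W[:,:2].max(0))
    for i in range(8):
        c,r=circ(W);e=np.hypot(*(W[:,:2]-c).T)-r;W=W[abs(e)<max(.0015,np.percentile(abs(e),90))]
    print(name,"c",c,"r",r,len(W))
q=onplane(m,[[379,158]],.045);print("handle tip",q)
E
```

```text
rim mid [ 0.48347564 -0.03988344] 0.02639564265012619 495 medz 0.0666470146195695
white [ 0.45812819 -0.09507732] [ 0.51306625 -0.01096093]
white c [ 0.48449888 -0.03971889] r 0.0283540807865869 102
deep [ 0.45174    -0.09624273] [ 0.5120004  -0.01101568]
deep c [ 0.48166437 -0.04102485] r 0.03010277289388257 105
handle tip [[ 0.4748536  -0.08871513  0.045     ]]
```

drive_tool(steps=[0.02,-0.0175,0.02,-0.1,-0.1,0.6,-1,0.02,-0.017,0.03,0,0,0,-1,0.02,-0.017,0.03,0,0,0,-1,0.0195,-0.017,0.03,0,0,0,-1,0,0,0.03,0,0,0,-1,0,0,0,0,0,0,-1,0,0,0,0,0,0,-1])

```text
clock: 2.8
eef_pos: [0.4791, -0.0472, 0.1623]
tool_rot: [1.0, -0.006, -0.004, 0.001]
ft_force: [-0.7, -0.3, 0.7]
grip_width: 0.0855
```

```bash
python3 - <<'E'
from h import *
plan([.484,-.040,.092],0)
E
```

```text
t 2.8 p [ 0.4791 -0.0472  0.1623] xyaw -0.68 zaxis [-0.0075 -0.0016 -1.    ] F [-0.7 -0.3  0.7] w 0.0855
 shift now-frame mm [ 5.3 -7.4 70.3]
 rotvec deg [ 0.1   0.43 -0.68]
 shift final-frame mm [ 4.9 -7.2 70.3]
```

drive_tool(steps=[0.005,-0.007,0,0,0.4,-0.6,-1,0,0,0,0,0,0,-1,0,0,0,0,0,0,-1])

```text
clock: 3.05
eef_pos: [0.4874, -0.0398, 0.1659]
tool_rot: [1.0, -0.0, 0.005, 0.001]
ft_force: [1.2, -0.3, 1.3]
grip_width: 0.0854
```

```bash
python3 - <<'E'
from h import *
plan([.484,-.040,.092],0)
m,p,d=cam("wrist");save(p,"d_wrist")
E
```

```text
t 3.05 p [ 0.4874 -0.0398  0.1659] xyaw -0.03 zaxis [ 0.0097 -0.0022 -1.    ] F [ 1.2 -0.3  1.3] w 0.0854
 shift now-frame mm [-4.2  0.  73.9]
 rotvec deg [ 0.13 -0.56 -0.03]
 shift final-frame mm [-3.4  0.2 73.9]
```

View pics/d_wrist.png

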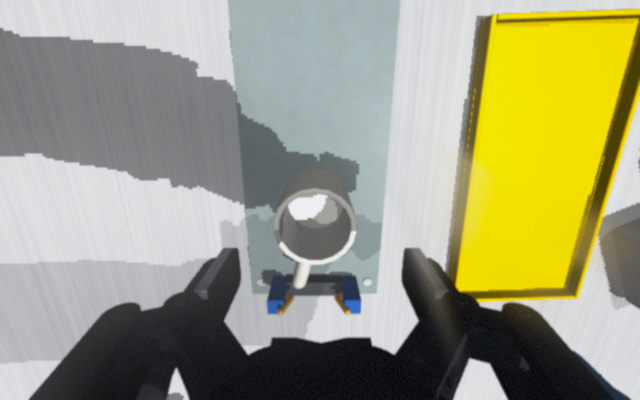

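drive_tool(steps=[-0.003,0,0.02,0,0,0,-1,0,0,0.01,0,0,0,-1,0,0,0,0,0,0,-1,0,0,0,0,0,0,-1,0,0,0,0,0,0,-1,0,0,0,0,0,0,-1])

```text
clock: 3.6
eef_pos: [0.4839, -0.0395, 0.1345]
tool_rot: [1.0, -0.0, 0.003, 0.001]
ft_force: [0.3, 0.3, 0.8]
grip_width: 0.0853
```

```bash
python3 - <<'E'
from h import *
plan([.484,-.040,.092],0)
E
```

```text
t 3.6 p [ 0.4839 -0.0395  0.1345] xyaw -0.0 zaxis [ 0.0066 -0.0019 -1.    ] F [0.3 0.3 0.8] w 0.0853
 shift now-frame mm [-0.2  0.4 42.5]
 rotvec deg [ 0.11 -0.38 -0.  ]
 shift final-frame mm [ 0.1  0.5 42.5]
```

drive_tool(steps=[0,0,0.02,0,-0.4,0,-1,0,0,0.0225,0,0,0,-1,0,0,0,0,0,0,-1,0,0,0,0,0,0,-1,0,0,0,0,0,0,1,0,0,0,0,0,0,1,0,0,0,0,0,0,1,0,0,0,0,0,0,1])

```text
clock: 4.27
eef_pos: [0.4844, -0.0396, 0.093]
tool_rot: [1.0, -0.0, 0.001, 0.001]
ft_force: [-0.8, -0.1, 5.6]
grip_width: 0.0558
```

drive_tool(steps=[0,0,0,0,0,0,1,0,0,0,0,0,0,1,0,0,0,0,0,0,1,0,0,0,0,0,0,1])

```text
clock: 4.6
eef_pos: [0.4844, -0.0396, 0.093]
tool_rot: [1.0, -0.0, 0.001, 0.001]
ft_force: [-1.6, -0.4, 3.8]
grip_width: 0.0557
```

drive_tool(steps=[0,0,-0.03,0,0,0,1,0,0,-0.03,0,0,0,1,0.03,-0.005,0,0,0,0,1,0.03,-0.005,0,0,0,0,1,0.03,-0.005,0,0,0,0,1,0.03,-0.005,0,0,0,0,1,0.03,-0.005,0,0,0,0,1,0.03,0,0,0,0,0,1])

```text
clock: 5.27
eef_pos: [0.6648, -0.0133, 0.1516]
tool_rot: [1.0, 0.001, -0.0, 0.001]
ft_force: [0.4, -0.6, -1.8]
grip_width: 0.0554
```

drive_tool(steps=[0.005,0,0,0,0,0,1,0,0,0,0,0,0,1,0,0,0,0,0,0,1,0,0,0,0,0,0,1])

```text
clock: 5.6
eef_pos: [0.6672, -0.0145, 0.1508]
tool_rot: [1.0, -0.0, -0.002, 0.001]
ft_force: [0.3, 0.4, -1.3]
grip_width: 0.0556
```

```bash
python3 - <<'E'
from h import *
plan([.669,-.015,.0895],0)
m,p,d=cam("scene");save(p,"e_scene",(200,130,460,310),3)
m,p,d=cam("wrist");save(p,"e_wrist")
E
```

```text
t 5.6 p [ 0.6672 -0.0145  0.1508] xyaw -0.01 zaxis [-0.0035 -0.0017 -1.    ] F [ 0.3  0.4 -1.3] w 0.0556
 shift now-frame mm [ 2.   0.4 61.3]
 rotvec deg [ 0.1   0.2  -0.01]
 shift final-frame mm [ 1.8  0.5 61.3]
```

View pics/e_scene.png

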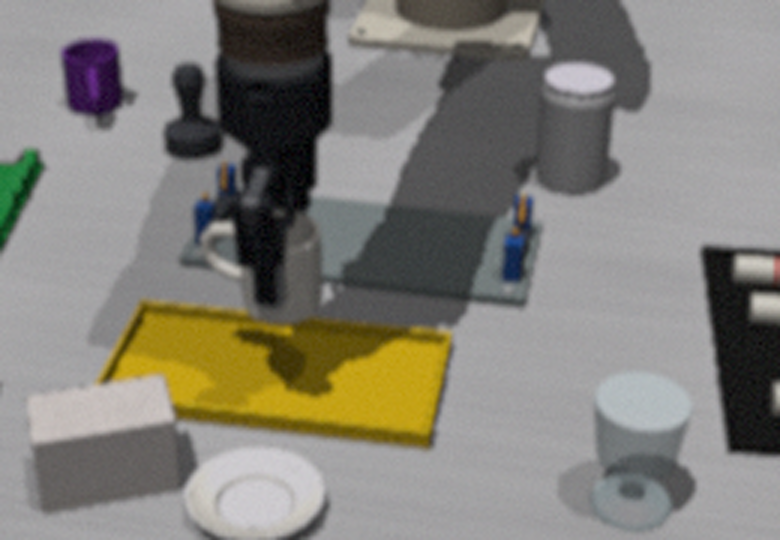

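View pics/e_wrist.png

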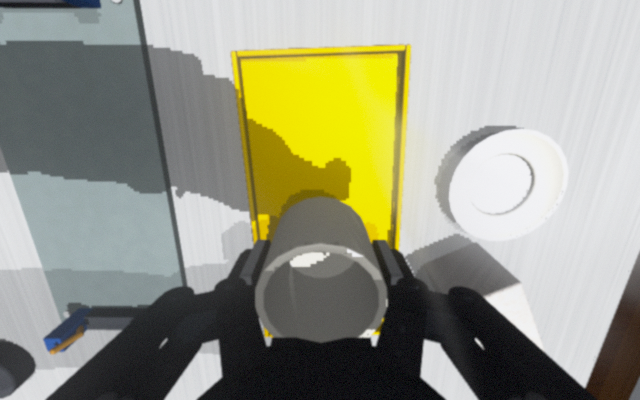

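drive_tool(steps=[0.001,0,0.025,0,0,0,1,0.001,0,0.02,0,0,0,1,0,0,0.01,0,0,0,1,0,0,0.005,0,0,0,1,0,0,0.001,0,0,0,1,0,0,0,0,0,0,1,0,0,0,0,0,0,1])

```text
clock: 6.28
eef_pos: [0.671, -0.0145, 0.091]
tool_rot: [1.0, 0.0, 0.0, 0.001]
ft_force: [0.4, -0.2, -1.4]
grip_width: 0.0557
```

drive_tool(steps=[0,0,0.001,0,0,0,1,0,0,0.001,0,0,0,1,0,0,0,0,0,0,1,0,0,0,0,0,0,1])

```text
clock: 6.62
eef_pos: [0.6711, -0.0145, 0.089]
tool_rot: [1.0, 0.0, 0.0, 0.001]
ft_force: [-1.5, -0.0, 4.7]
grip_width: 0.0554
```

drive_tool(steps=[0,0,0,0,0,0,-0.5,0,0,0,0,0,0,-0.7,0,0,0,0,0,0,-0.8,0,0,0,0,0,0,-0.8,0,0,0,0,0,0,-0.8,0,0,-0.02,0,0,0,-0.8,0,0,-0.03,0,0,0,-1,0,0,-0.03,0,0,0,-1])

```text
clock: 7.28
eef_pos: [0.6695, -0.0143, 0.1669]
tool_rot: [1.0, 0.0, -0.003, 0.001]
ft_force: [1.5, -0.8, -0.1]
grip_width: 0.0853
```

drive_tool(steps=[0,0,-0.03,0,0,0,-1,0,0,-0.03,0,0,0,-1,-0.02,0.03,-0.02,0,0,0,-1,-0.02,0.03,0,0,0,0,-1,-0.02,0.03,0,0,0,0,-1,-0.02,0.03,0,0,0,0,-1,-0.02,0.03,0,0,0,0,-1,-0.01,0.03,0,0,0,0,-1])

```text
clock: 7.95
eef_pos: [0.5583, -0.1953, 0.2486]
tool_rot: [1.0, -0.0, -0.001, 0.001]
ft_force: [0.3, 1.0, 0.4]
grip_width: 0.0854
```

drive_tool(steps=[-0.01,0.03,0,0,0,0,-1,0,0.03,0,0,0,0,-1,0,0,0,0,0,0,-1,0,0,0,0,0,0,-1])

```text
clock: 8.28
eef_pos: [0.5502, -0.2558, 0.2482]
tool_rot: [1.0, -0.002, -0.001, 0.001]
ft_force: [0.5, 0.4, -0.0]
grip_width: 0.0853
```

```bash
python3 - <<'E'
from h import *
plan([.525,-.330,.25],8.45)
m,p,d=cam("top");save(p,"f_top")
m,p,d=cam("wrist");save(p,"f_wrist")
E
```

```text
t 8.28 p [ 0.5502 -0.2558  0.2482] xyaw -0.19 zaxis [-0.0017 -0.0015 -1.    ] F [ 0.5  0.4 -0. ] w 0.0853
 shift now-frame mm [-24.9  74.2  -1.6]
 rotvec deg [ 0.08  0.1  -8.64]
 shift final-frame mm [-35.8  69.6  -1.8]
```

View pics/f_wrist.png

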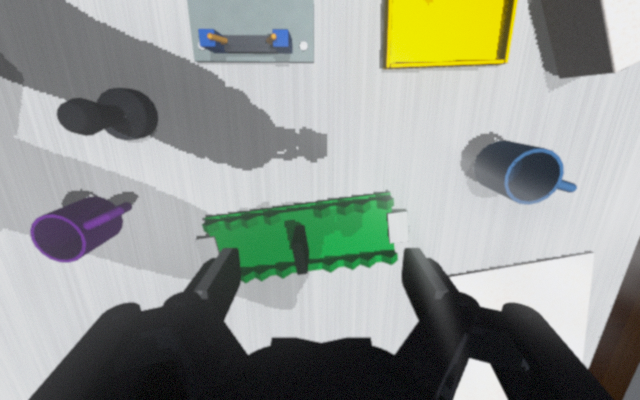

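View pics/f_top.png

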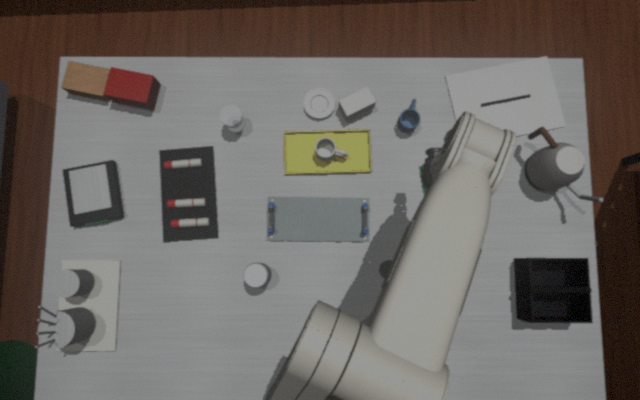

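```bash
cat > rack.py <<'E'
from meas import *
m,p,d=cam("wrist");hsv=cv2.cvtColor(p,cv2.COLOR_RGB2HSV);C=cloud(m,d)
H,S,V=[hsv[...,i].astype(int) for i in range(3)]
g=(H>50)&(H<75)&(S>100)&(V>40);g[280:]=0
plate=g&(C[...,2]<.012)&(C[...,2]>-.005)
b=np.vstack([k.reshape(-1,2) for k in blobs(g,100)])
for z in(.005,.02):
    W=onplane(m,b,z)[:,:2].astype(np.float32)*1000;print("green z",z,[np.round(x,1) for x in cv2.minAreaRect(W)])
b=max(blobs(g),key=cv2.contourArea).reshape(-1,2);x0,y0=b.min(0);x1,y1=b.max(0)
t=(V<60)&(S<90);mm=np.zeros_like(t);mm[y0:y1+20,x0:x1]=1;t&=mm
top=t&(C[...,2]>.044)&(C[...,2]<.06)
P=C[top];print("tabtop",len(P),P.mean(0),np.ptp(P,axis=0))
if len(P)>10: print([np.round(x,4) for x in cv2.minAreaRect((P[:,:2]*1000).astype(np.float32))], "bbox px",np.argwhere(top).min(0),np.argwhere(top).max(0))
E
python3 rack.py
```

```text
green z 0.005 [array([ 526.5, -337.2]), array([230.5,  96.8]), np.float64(8.3)]
green z 0.02 [array([ 527.7, -329.4]), array([219.5,  92.2]), np.float64(8.3)]
tabtop 318 [ 0.52762806 -0.32993919  0.05233599] [0.01433347 0.03756229 0.0112689 ]
[array([ 527.1356, -332.1586]), array([10.7609, 37.5248]), np.float64(8.1147)] bbox px [239 292] [273 306]
```

drive_tool(steps=[0,0,0,0.1,0.1,-4.25,-1,0,0,0,0,0,-4.25,-1,-0.0115,0.024,0.02,0,0,0,-1,-0.0115,0.024,0.02,0,0,0,-1,-0.0115,0.023,0.02,0,0,0,-1,0,0,0,0,0,0,-1,0,0,0,0,0,0,-1,0,0,0,0,0,0,-1])

```text
clock: 9.1
eef_pos: [0.5277, -0.3283, 0.1887]
tool_rot: [0.997, 0.075, 0.0, -0.0]
ft_force: [0.6, 0.1, 1.1]
grip_width: 0.0858
```

```bash
python3 - <<'E'
from h import *
plan([.5265,-.331,.087],8.3)
m,p,d=cam("wrist");save(p,"g_wrist")
E
```

```text
t 9.1 p [ 0.5277 -0.3283  0.1887] xyaw 8.59 zaxis [ 2.e-04  6.e-04 -1.e+00] F [0.6 0.1 1.1] w 0.0858
 shift now-frame mm [ -1.6   2.5 101.7]
 rotvec deg [-0.03 -0.01  0.29]
 shift final-frame mm [ -1.6   2.5 101.7]
```

View pics/g_wrist.png

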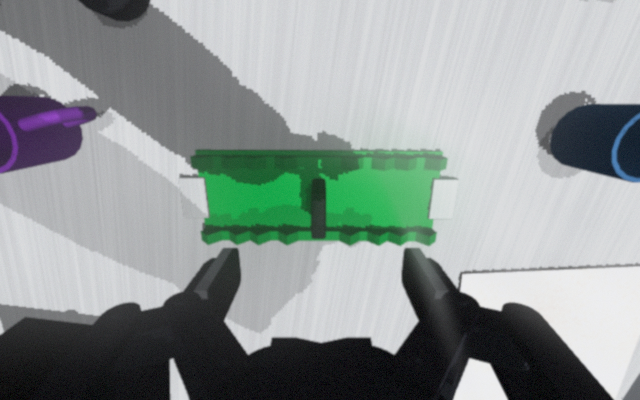

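```bash
python3 rack.py
```

```text
green z 0.005 [array([ 524.6, -336.3]), array([228.3,  94.3]), np.float64(8.6)]
green z 0.02 [array([ 524.2, -331.2]), array([214.9,  88.7]), np.float64(8.6)]
tabtop 133 [ 0.52517378 -0.33457046  0.0533199 ] [0.01399773 0.0367291  0.00464167]
[array([ 526.5014, -332.6818]), array([10.468 , 36.2721]), np.float64(10.5757)] bbox px [192 311] [236 324]
```

drive_tool(steps=[-0.0015,0.0035,0.035,0,0,0,-1,0,0,0.035,0,0,0,-1,0,0,0.025,0,0,0,-0.8,0,0,0.006,0,0,0,-0.4,0,0,0,0,0,0,0.2,0,0,0,0,0,0,1,0,0,0,0,0,0,1,0,0,0,0,0,0,1])

```text
clock: 9.87
eef_pos: [0.5277, -0.3339, 0.0901]
tool_rot: [0.997, 0.074, 0.002, 0.001]
ft_force: [0.9, 0.6, -0.7]
grip_width: 0.0161
```

drive_tool(steps=[0,0,0,0,0,0,1,0,0,0,0,0,0,1,0,0,0,0,0,0,1,0,0,0,0,0,0,1,0,0,0,0,0,0,1])

```text
clock: 10.28
eef_pos: [0.5273, -0.334, 0.0901]
tool_rot: [0.997, 0.074, 0.002, 0.001]
ft_force: [-0.8, 1.3, 4.9]
grip_width: 0.011
```

drive_tool(steps=[0,0,-0.02,0,0,0,1,0,0,-0.03,0,0,0,1,0,0,-0.03,0,0,0,1,0,0,-0.03,0,0,0,1,0,0,-0.02,0,0,0,1,0,0,0,0,0,-6.5,1,0,0,0,0,0,-6.5,1,0,0,0,0,0,-6.5,1])

```text
clock: 10.95
eef_pos: [0.5261, -0.3333, 0.2185]
tool_rot: [0.97, 0.245, 0.0, 0.0]
ft_force: [-0.1, -0.3, -2.7]
grip_width: 0.0113
```

drive_tool(steps=[0,0,0,0,0,-6.5,1,0,0,0,0,0,-6.5,1,0,0,0,0,0,-6.5,1,0,0,0,0,0,-6.5,1,0,0,0,0,0,-6.5,1,0,0,0,0,0,-6.5,1,0,0,0,0,0,-6.5,1,0,0,0,0,0,-6.5,1])

```text
clock: 11.62
eef_pos: [0.5258, -0.3331, 0.2174]
tool_rot: [0.764, 0.645, -0.0, -0.0]
ft_force: [0.5, 0.0, -4.0]
grip_width: 0.0113
```

drive_tool(steps=[0,0,0,0,0,-6.5,1,0,0,0,0,0,-3.15,1,0,0,0,0,0,0,1,0,0,0,0,0,0,1])

```text
clock: 11.95
eef_pos: [0.5259, -0.3332, 0.2175]
tool_rot: [0.71, 0.704, -0.0, -0.0]
ft_force: [0.9, 0.5, -4.0]
grip_width: 0.0111
```

```bash
python3 - <<'E'
from h import *
plan([.484,.005,.22],89.65)
m,p,d=cam("wrist");save(p,"h_wrist")
m,p,d=cam("scene");save(p,"h_scene")
E
```

```text
t 11.95 p [ 0.5259 -0.3332  0.2175] xyaw 89.55 zaxis [-3.e-04  3.e-04 -1.e+00] F [ 0.9  0.5 -4. ] w 0.0111
 shift now-frame mm [337.8 -44.5  -2.4]
 rotvec deg [-0.02 -0.01 -0.1 ]
 shift final-frame mm [337.9 -43.9  -2.5]
```

View pics/h_wrist.png

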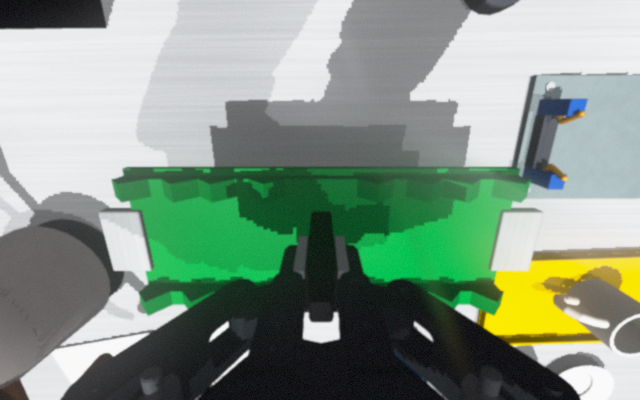

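View pics/h_scene.png

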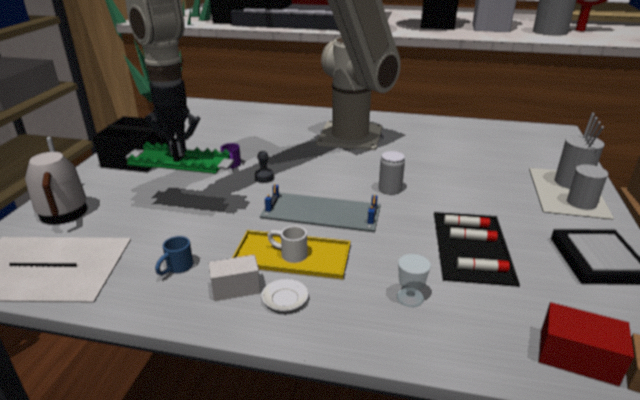

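```bash
cat > ears.py <<'E'
from meas import *
o,pp,M=pose();m,p,d=cam("wrist");hsv=cv2.cvtColor(p,cv2.COLOR_RGB2HSV);C=cloud(m,d)
zt=pp[2]-.090+.008
V=hsv[...,2];S=hsv[...,1]
k=(abs(C[...,2]-zt)<.008)&(S<40)&(V>100)&(np.indices(V.shape)[0]>180)&(np.indices(V.shape)[0]<300)
k=cv2.morphologyEx(k.astype(np.uint8),cv2.MORPH_OPEN,np.ones((3,3)))
for b in blobs(k,200):
    W=onplane(m,b.reshape(-1,2),zt); T=(W-pp)@M
    c,s,a=cv2.minAreaRect((T[:,:2]*1000).astype(np.float32)); print("ear tool mm",np.round(c,1),np.round(s,1),round(a,2),"px",b.reshape(-1,2).mean(0), "z",np.median(C[...,2][k>0]),zt)
E
python3 ears.py
```

```text
ear tool mm [118.6  -0.6] [41.5 24.5] 89.29 px [515.56345178 239.64467005] z 0.13653637603808338 0.1354662112388575
ear tool mm [-117.5   -0.3] [41.6 25.3] 89.87 px [125.67156863 240.41666667] z 0.13653637603808338 0.1354662112388575
```

drive_tool(steps=[0.038,-0.0045,0,0,0,0,1,0.038,-0.0045,0,0,0,0,1,0.038,-0.0045,0,0,0,0,1,0.038,-0.0045,0,0,0,0,1,0.038,-0.0045,0,0,0,0,1,0.038,-0.0045,0,0,0,0,1,0.038,-0.0045,0,0,0,0,1,0.038,-0.0045,0,0,0,0,1])

```text
clock: 12.77
eef_pos: [0.4915, -0.0274, 0.2179]
tool_rot: [0.71, 0.705, 0.0, 0.0]
ft_force: [0.3, 0.4, -3.6]
grip_width: 0.0113
```

drive_tool(steps=[0.033,-0.0065,0,0,0,-0.1,1,0,0,0.02,0,0,0,1,0,0,0,0,0,0,1,0,0,0,0,0,0,1,0,0,0,0,0,0,1])

```text
clock: 13.18
eef_pos: [0.4859, 0.0034, 0.1979]
tool_rot: [0.709, 0.705, -0.0, 0.0]
ft_force: [-0.7, 0.3, -2.5]
grip_width: 0.0115
```

```bash
python3 - <<'E'
from h import *
plan([.4845,.0045,.22],89.65)
m,p,d=cam("wrist");save(p,"i_wrist")
m,p,d=cam("top");save(p,"i_top",(240,170,400,270),5)
E
python3 ears.py
```

```text
t 13.18 p [0.4859 0.0034 0.1979] xyaw 89.67 zaxis [ 2.e-04 -2.e-04 -1.e+00] F [-0.7  0.3 -2.5] w 0.0115
 shift now-frame mm [  1.1  -1.4 -22.1]
 rotvec deg [0.01 0.01 0.02]
 shift final-frame mm [  1.1  -1.4 -22.1]
ear tool mm [118.5  -0.5] [24.4 41.6] 0.09 px [515.93298969 239.4742268 ] z 0.11738657591095014 0.11624883106972958
ear tool mm [-117.5   -0.3] [41.7 25.3] 89.94 px [125.46568627 239.5245098 ] z 0.11738657591095014 0.11624883106972958
```

View pics/i_wrist.png

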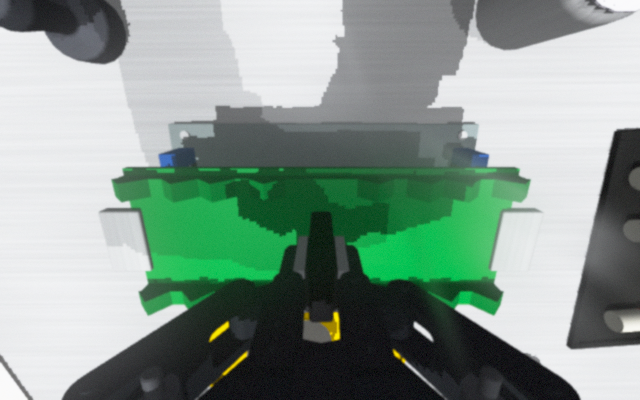

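```bash
python3 - <<'E'
from meas import *
o,pp,M=pose();m,p,d=cam("wrist");save(p,"i_z",(140,105,510,175),2.1)
print("slab corners",onplane(m,[[170,123],[477,122]],.008).round(4))
hsv=cv2.cvtColor(p,cv2.COLOR_RGB2HSV);H,S,V=[hsv[...,i].astype(int) for i in range(3)]
b=(H>105)&(H<125)&(S>120);b[200:]=0
C=cloud(m,d)
for k in blobs(b,20):
    q=k.reshape(-1,2);W=onplane(m,q,.044);print(q.min(0),q.max(0),W.min(0).round(4),W.max(0).round(4))
E
```

```text
slab corners [[ 0.4235 -0.1323  0.008 ]
 [ 0.4243  0.1447  0.008 ]]
[472 153] [487 158] [0.4461 0.1257 0.044 ] [0.4502 0.1379 0.044 ]
[160 153] [175 166] [ 0.4446 -0.1264  0.044 ] [ 0.4552 -0.1136  0.044 ]
```

View pics/i_z.png

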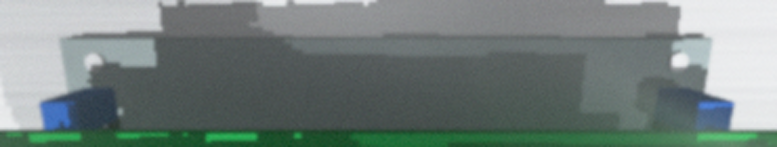

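View pics/i_top.png

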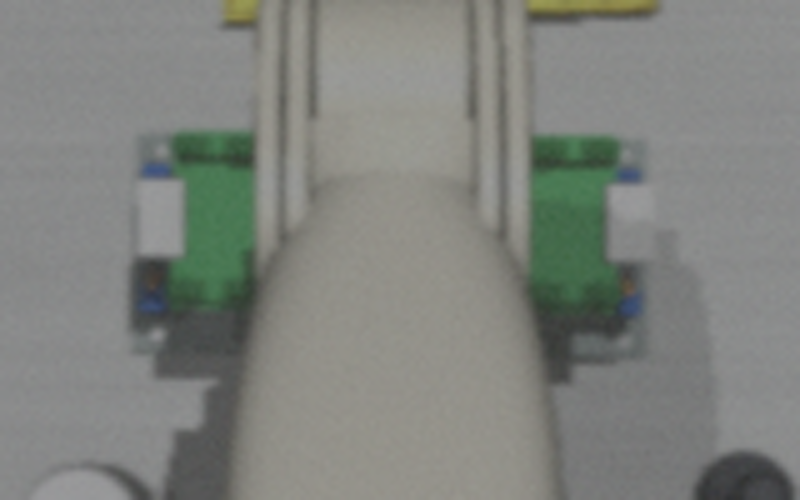

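drive_tool(steps=[0.0015,-0.0014,0.02,0,0,0,1,0,0,0.02,0,0,0,1,0,0,0.012,0,0,0,1,0,0,0.006,0,0,0,1,0,0,0,0,0,0,1,0,0,0,0,0,0,1,0,0,0,0,0,0,1])

```text
clock: 13.97
eef_pos: [0.4852, 0.0053, 0.1405]
tool_rot: [0.709, 0.705, 0.001, 0.001]
ft_force: [0.1, 0.6, -3.2]
grip_width: 0.0108
```

```bash
python3 - <<'E'
from h import *
plan([.4845,.005,.13],89.7)
m,p,d=cam("top");save(p,"j_top",(240,170,400,270),5)
m,p,d=cam("scene");save(p,"j_scene",(230,150,430,260),4)
E
```

```text
t 13.97 p [0.4852 0.0053 0.1405] xyaw 89.72 zaxis [ 2.e-03  1.e-04 -1.e+00] F [ 0.1  0.6 -3.2] w 0.0108
 shift now-frame mm [-0.3 -0.7 10.5]
 rotvec deg [ 0.11 -0.01  0.02]
 shift final-frame mm [-0.3 -0.7 10.5]
```

View pics/j_top.png

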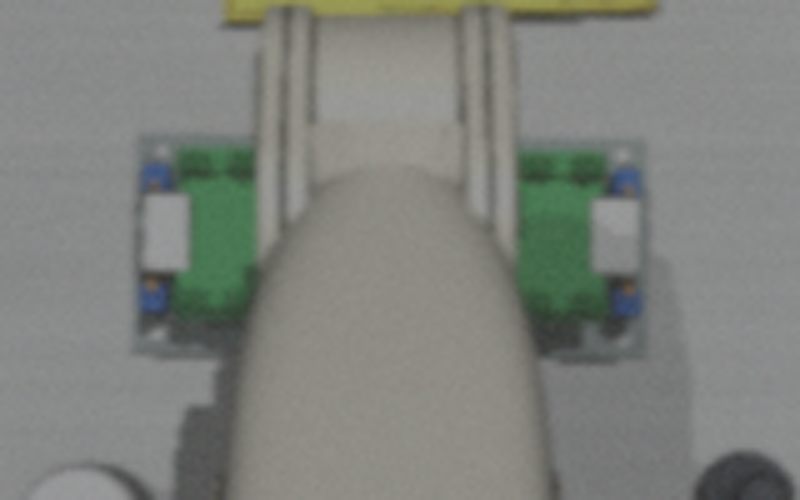

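View pics/j_scene.png

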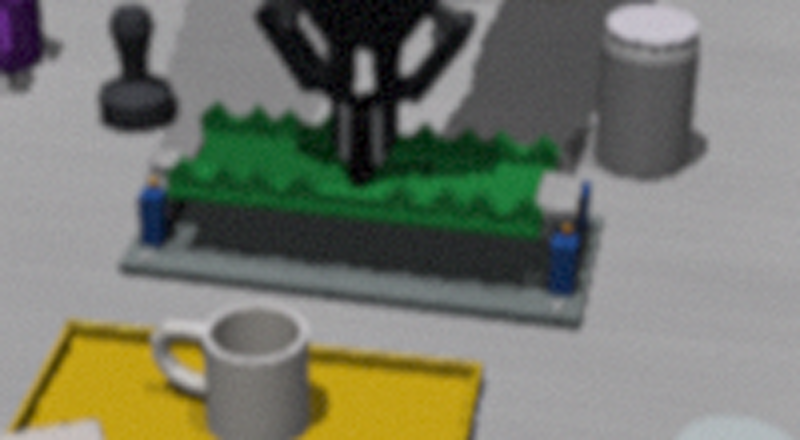

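drive_tool(steps=[0,-0.0005,0.004,0,0,0,1,0,0,0.004,0,0,0,1,0,0,0.003,0,0,0,1,0,0,0.002,0,0,0,1,0,0,0,0,0,0,1,0,0,0,0,0,0,1])

```text
clock: 14.57
eef_pos: [0.4837, 0.0056, 0.1265]
tool_rot: [0.709, 0.706, -0.0, -0.0]
ft_force: [-0.7, -0.2, -1.0]
grip_width: 0.0112
```

drive_tool(steps=[0,0,0.002,0,0,0,1,0,0,0.002,0,0,0,1,0,0,0.002,0,0,0,1,0,0,0.002,0,0,0,1,0,0,0,0,0,0,1,0,0,0,0,0,0,1])

```text
clock: 15.07
eef_pos: [0.4833, 0.0055, 0.1176]
tool_rot: [0.709, 0.706, -0.001, -0.0]
ft_force: [1.6, 0.8, -10.3]
grip_width: 0.0111
```

drive_tool(steps=[0,0,0.002,0,0,0,1,0,0,0.002,0,0,0,1,0,0,0.002,0,0,0,1,0,0,0.001,0,0,0,1,0,0,0,0,0,0,1,0,0,0,0,0,0,1])

```text
clock: 15.57
eef_pos: [0.4836, 0.0056, 0.1109]
tool_rot: [0.709, 0.706, -0.0, -0.0]
ft_force: [-0.5, 0.1, -4.8]
grip_width: 0.0115
```

drive_tool(steps=[0,0,0.001,0,0,0,1,0,0,0.001,0,0,0,1,0,0,0,0,0,0,1,0,0,0,0,0,0,1])

```text
clock: 15.9
eef_pos: [0.4838, 0.0056, 0.1101]
tool_rot: [0.709, 0.706, 0.0, 0.0]
ft_force: [-3.3, 0.7, 4.7]
grip_width: 0.0113
```

```bash
python3 - <<'E'
from h import *
plan(None,89.7)
m,p,d=cam("scene");save(p,"k_scene",(230,150,430,260),4)
E
```

```text
t 15.9 p [0.4838 0.0056 0.1101] xyaw 89.75 zaxis [ 3.e-04  2.e-04 -1.e+00] F [-3.3  0.7  4.7] w 0.0113
 rotvec deg [ 0.02 -0.01  0.05]
```

View pics/k_scene.png

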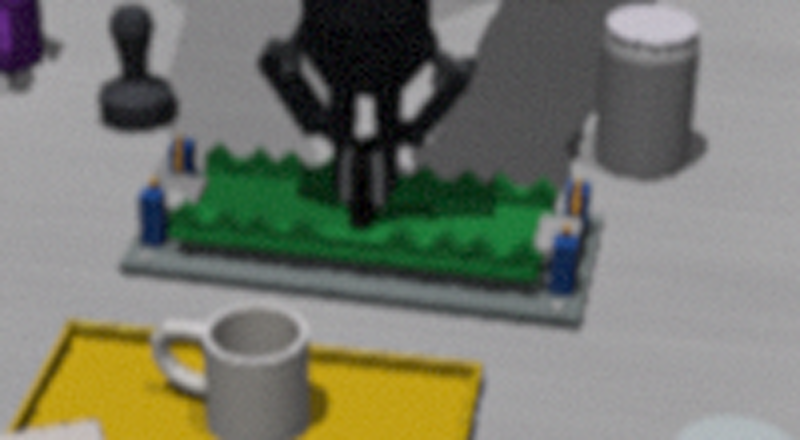

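drive_tool(steps=[0,0,0.001,0,0,0,1,0,0,0.001,0,0,0,1,0,0,0.001,0,0,0,1,0,0,0,0,0,0,1,0,0,0,0,0,0,1])

```text
clock: 16.37
eef_pos: [0.4837, 0.0056, 0.11]
tool_rot: [0.709, 0.706, 0.001, 0.001]
ft_force: [-10.7, -0.2, 28.3]
grip_width: 0.0115
```

drive_tool(steps=[0,0,-0.003,0,0,0,1,0,0,-0.001,0,0,0,1,0,0,0,0,0,0,-0.2,0,0,0,0,0,0,-0.3,0,0,0,0,0,0,-0.3,0,0,0,0,0,0,-0.3,0,0,-0.02,0,0,0,-0.3,0,0,-0.03,0,0,0,-0.3])

```text
clock: 17.03
eef_pos: [0.4815, 0.0055, 0.158]
tool_rot: [0.709, 0.706, -0.003, -0.003]
ft_force: [0.7, -0.7, -0.3]
grip_width: 0.0555
```

drive_tool(steps=[0,0,-0.03,0,0,0,-0.3,0,0,-0.03,0,0,0,-0.3,0,0,-0.03,0,0,0,-0.3,0,0,0,0,0,0,-0.3,0,0,0,0,0,0,-0.3,0,0,0,0,0,0,-0.3])

```text
clock: 17.53
eef_pos: [0.4835, 0.0055, 0.2499]
tool_rot: [0.709, 0.706, -0.0, -0.0]
ft_force: [0.1, -0.2, -1.1]
grip_width: 0.0556
```

```bash
python3 - <<'E'
from h import *
plan(None,89.7)
m,p,d=cam("scene");save(p,"l_scene",(230,150,430,260),4)
mt,p,d=cam("top");save(p,"l_top")
m,p,d=cam("wrist");save(p,"l_wrist")
C=cloud(m,d);hsv=cv2.cvtColor(p,cv2.COLOR_RGB2HSV)
g=(hsv[...,0]>50)&(hsv[...,0]<75)&(hsv[...,1]>100)&(C[...,2]<.033)&(C[...,2]>.015)&(abs(C[...,0]-.484)<.028)
P=C[g]
s=np.linalg.lstsq(np.c_[P[:,:2],np.ones(len(P))],P[:,2],rcond=None)[0];print(len(P),"plane slopes mm/m",s[:2]*1000,"z at c",s@[.484,.0055,1])
for y in(-.1,-.06,.06,.11):
    k=abs(P[:,1]-y)<.012;print(y,k.sum(),np.median(P[k,2]) if k.any() else 0)
E
```

```text
t 17.53 p [0.4835 0.0055 0.2499] xyaw 89.75 zaxis [-6.e-04  0.e+00 -1.e+00] F [ 0.1 -0.2 -1.1] w 0.0556
 rotvec deg [-0.04 -0.    0.05]
9313 plane slopes mm/m [-0.27140146 -1.04268141] z at c 0.026346482431403577
-0.1 621 0.026428655705003253
-0.06 1103 0.026401407711312087
0.06 1094 0.026278976629883447
0.11 681 0.0262278206269589
```

View pics/l_scene.png

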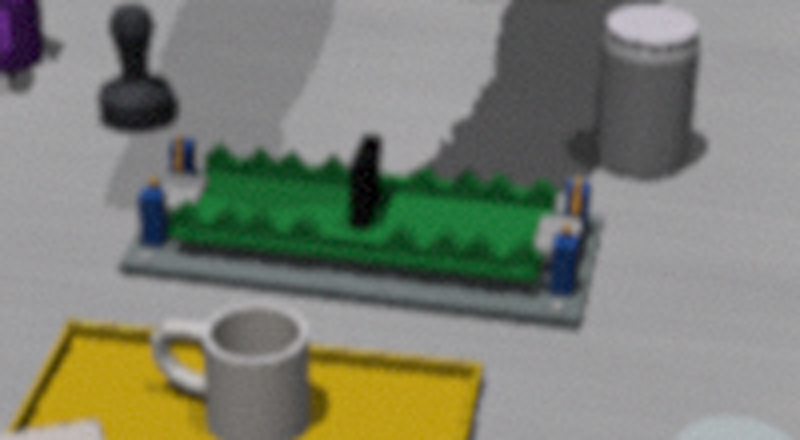

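View pics/l_wrist.png

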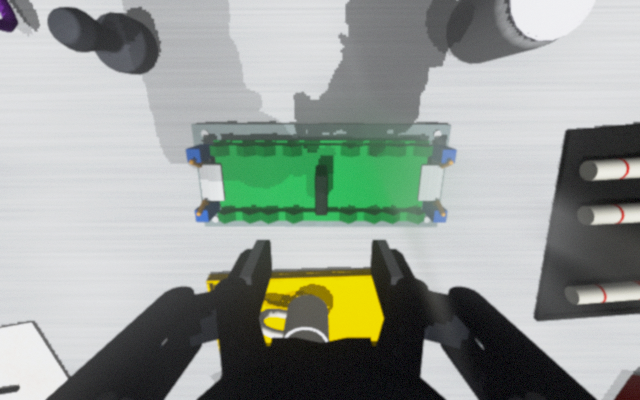

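View pics/l_top.png

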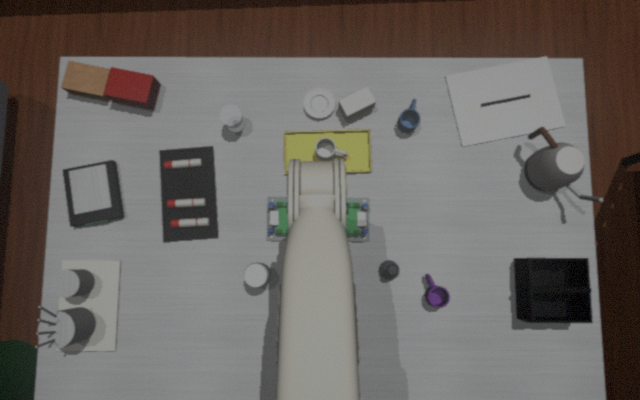

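drive_tool(steps=[0.036,0.003,0,0,0,0,-0.3,0.036,0.003,0,0,0,0,-0.3,0.036,0.003,0,0,0,0,-0.3,0.036,0.003,0,0,0,0,-0.3,0.036,0.003,0,0,0,0,-0.3,0.036,0.003,0,0,0,0,-0.3,0.036,0.003,0,0,0,0,-0.3,0.036,0.003,0,0,0,0,-0.3])

```text
clock: 18.35
eef_pos: [0.5084, 0.295, 0.2489]
tool_rot: [0.709, 0.706, -0.001, -0.0]
ft_force: [0.3, 0.2, -0.4]
grip_width: 0.0553
```

drive_tool(steps=[0,0,0,0,0,7.1,-0.3,0,0,0,0,0,7.1,-0.3,0,0,0,0,0,7.1,-0.3,0,0,0,0,0,7.1,-0.3,0,0,0,0,0,7.1,-0.3,0,0,0,0,0,7.1,-0.3,0,0,0,0,0,7.1,-0.3,0,0,0,0,0,7.1,-0.3])

```text
clock: 19.02
eef_pos: [0.5085, 0.2932, 0.2487]
tool_rot: [0.96, 0.281, -0.002, 0.0]
ft_force: [0.2, 0.1, 0.4]
grip_width: 0.0554
```

drive_tool(steps=[0,0,0,0,0,7.1,-0.3,0,0,0,0,0,7.1,-0.3,0,0,0,0,0,7.1,-0.3,0,0,0,0,0,7.1,-0.3,0,0,0,0,0,0,-0.3,0,0,0,0,0,0,-0.3,0,0,0,0,0,0,-0.3])

```text
clock: 19.6
eef_pos: [0.5088, 0.2933, 0.2496]
tool_rot: [0.999, 0.041, -0.001, 0.0]
ft_force: [0.4, 0.1, 0.3]
grip_width: 0.0553
```

```bash
cat > tubes.py <<'E'
from meas import *
import sys
def tubes(cn,name,zt=.020):
    m,p,d=cam(cn);save(p,name)
    hsv=cv2.cvtColor(p,cv2.COLOR_RGB2HSV);H,S,V=[hsv[...,i].astype(int) for i in range(3)]
    C=cloud(m,d)
    red=((H<8)|(H>172))&(S>110)&(V>60)
    thr=95 if cn=="top" else 110
    white=(V>thr)&(S<60)
    X,Y=onplane(m,np.stack(np.meshgrid(np.arange(640),np.arange(400)),-1).reshape(-1,2),.014)[:,:2].T.reshape(2,400,640)
    # inside mat
    a=np.radians(2.5);u=(X-.5517)*np.cos(a)+(Y-.3615)*np.sin(a);v=-(X-.5517)*np.sin(a)+(Y-.3615)*np.cos(a)
    ins=(abs(u)<.128)&(abs(v)<.075)
    k=(red|white)&ins
    res=[]
    for b in blobs(cv2.morphologyEx(k.astype(np.uint8),cv2.MORPH_OPEN,np.ones((3,3))),60):
        W=onplane(m,b.reshape(-1,2),.014)[:,:2].astype(np.float32)*1000
        c,s,an=cv2.minAreaRect(W)
        L=max(s)
        if s[0]>s[1]: an=an
        else: an=an+90
        if an>135: an-=180
        print(cn,"px",b.reshape(-1,2).mean(0).round(),"c",np.round(c,1),"len",round(L,1),"wid",round(min(s),1),"axis",round(an,1),"rad",round(np.hypot(*c),1))
E
python3 - <<'E'
from tubes import *
plan(None,4)
print(bot.get_obs()["joint_pos"].round(3))
tubes("wrist","m_wrist");tubes("top","m_top")
E
```

```text
t 19.6 p [0.5088 0.2933 0.2496] xyaw 4.7 zaxis [-1.4e-03 -7.0e-04 -1.0e+00] F [0.4 0.1 0.3] w 0.0553
 rotvec deg [0.04 0.08 0.7 ]
[0.523 0.441 0.149 1.281 0.    2.012]
wrist px [291. 156.] c [474.  314.1] len 31.1 wid 22.4 axis 94.7 rad 568.7
wrist px [341. 148.] c [528.7 326.9] len 31.6 wid 22.6 axis 94.7 rad 621.6
wrist px [415. 172.] c [602.8 323.3] len 157.3 wid 69.2 axis 2.5 rad 684.0
wrist px [249. 152.] c [429.  316.1] len 68.1 wid 7.0 axis 92.8 rad 532.9
wrist px [290. 103.] c [471.  367.9] len 72.4 wid 22.5 axis 94.0 rad 597.6
wrist px [344.  94.] c [525.3 380.6] len 72.2 wid 22.6 axis 93.4 rad 648.7
wrist px [452.  89.] c [634.3 396. ] len 70.1 wid 23.9 axis 95.4 rad 747.7
wrist px [493.  83.] c [676.1 404.6] len 73.9 wid 5.9 axis 94.7 rad 787.9
wrist px [283.  38.] c [461.7 431.1] len 81.7 wid 5.2 axis 4.7 rad 631.6
top px [174. 212.] c [521.5 378.6] len 196.7 wid 111.1 axis 1.8 rad 644.4
top px [187. 162.] c [637.  366.1] len 72.1 wid 17.8 axis 94.1 rad 734.7
```

View pics/m_wrist.png

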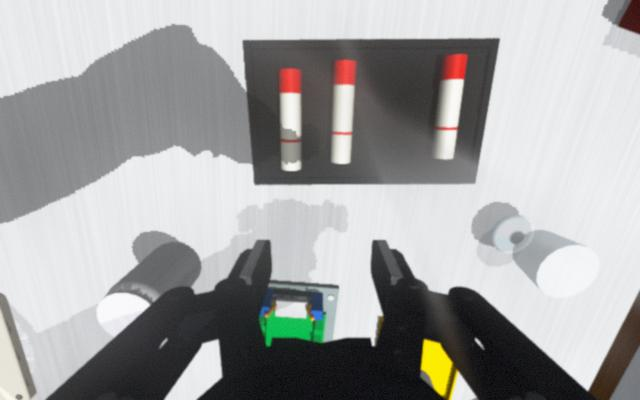

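```bash
cat > tubes.py <<'E'
from meas import *
def tubes(cn,name):
    m,p,d=cam(cn);save(p,name);C=cloud(m,d)
    hsv=cv2.cvtColor(p,cv2.COLOR_RGB2HSV);H,S,V=[hsv[...,i].astype(int) for i in range(3)]
    X,Y=C[...,0],C[...,1]
    a=np.radians(3.);u=(X-.5517)*np.cos(a)+(Y-.3615)*np.sin(a);v=-(X-.5517)*np.sin(a)+(Y-.3615)*np.cos(a)
    k=(abs(u)<.118)&(abs(v)<.067)&(C[...,2]>.008)&(C[...,2]<.04)&((V>75)|(S>90))
    k=cv2.morphologyEx(cv2.morphologyEx(k.astype(np.uint8),cv2.MORPH_CLOSE,np.ones((3,3))),cv2.MORPH_OPEN,np.ones((3,3)))
    for b in blobs(k,80):
        W=onplane(m,b.reshape(-1,2),.015)[:,:2].astype(np.float32)*1000
        c,s,an=cv2.minAreaRect(W)
        if s[0]<s[1]: an+=90
        if an>135: an-=180
        print(cn,"px",b.reshape(-1,2).mean(0).round(),"c",np.round(c,1),"len",round(max(s),1),"wid",round(min(s),1),"axis",round(an,1),"rad",round(np.hypot(*c),1))
E
python3 - <<'E'
from tubes import *
tubes("wrist","m_wrist");tubes("top","m_top")
E
```

```text
wrist px [436. 179.] c [639.2 303.1] len 57.7 wid 4.6 axis 4.7 rad 707.4
wrist px [290. 119.] c [471.3 351.5] len 103.5 wid 22.3 axis 93.3 rad 588.0
wrist px [342. 111.] c [525.4 363.7] len 103.0 wid 22.4 axis 93.3 rad 639.0
wrist px [448. 106.] c [634.6 377.4] len 103.6 wid 24.0 axis 95.2 rad 738.4
top px [188. 162.] c [635.9 363. ] len 71.9 wid 20.3 axis 94.7 rad 732.2
```

drive_tool(steps=[0,0,0,0,0,1.4,0,-0.012,-0.02,0.03,0,0,0,0,-0.012,-0.02,0.03,0,0,0,0,-0.01,-0.0203,0.03,0,0,0,0,0,0,0.03,0,0,0,0,0,0,0,0,0,0,0,0,0,0,0,0,0,0,0,0,0,0,0,0,0])

```text
clock: 20.47
eef_pos: [0.4728, 0.3519, 0.132]
tool_rot: [1.0, 0.027, 0.001, -0.001]
ft_force: [0.7, -0.1, 0.3]
grip_width: 0.0425
```

```bash
python3 - <<'E'
from tubes import *
plan([.4713,.3515,.079],3.3)
tubes("wrist","n_wrist")
E
```

```text
t 20.47 p [0.4728 0.3519 0.132 ] xyaw 3.1 zaxis [ 0.0017  0.0011 -1.    ] F [ 0.7 -0.1  0.3] w 0.0425
 shift now-frame mm [-1.6  0.4 53. ]
 rotvec deg [-0.06 -0.1  -0.2 ]
 shift final-frame mm [-1.5  0.4 53. ]
wrist px [536. 284.] c [645.7 306.9] len 41.0 wid 4.6 axis 3.1 rad 714.9
wrist px [318. 215.] c [472.  348.9] len 108.9 wid 22.3 axis 93.7 rad 587.0
wrist px [397. 199.] c [525.8 361.6] len 106.5 wid 23.3 axis 93.3 rad 638.2
wrist px [553. 191.] c [635.3 375. ] len 108.2 wid 29.4 axis 95.4 rad 737.7
```

View pics/n_wrist.png

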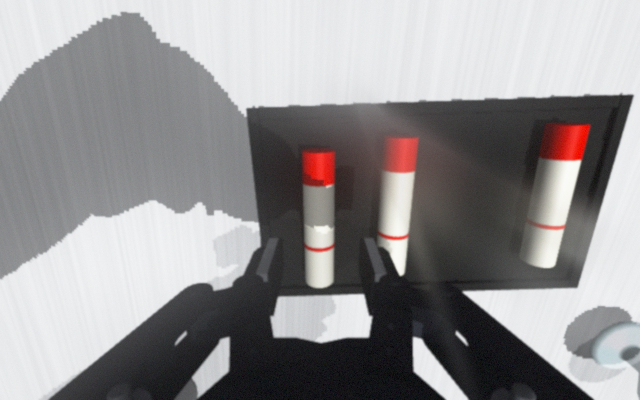

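drive_tool(steps=[-0.001,0.0005,0.02,0,0,0,0,0,0,0.02,0,0,0,0,0,0,0.013,0,0,0,0,0,0,0,0,0,0,0,0,0,0,0,0,0,0,0,0,0,0,0,0,0.5,0,0,0,0,0,0,1,0,0,0,0,0,0,1])

```text
clock: 21.18
eef_pos: [0.4722, 0.352, 0.0799]
tool_rot: [1.0, 0.027, 0.002, -0.001]
ft_force: [0.0, -0.4, 7.5]
grip_width: 0.0195
```

drive_tool(steps=[0,0,0,0,0,0,1,0,0,0,0,0,0,1,0,0,0,0,0,0,1,0,0,0,0,0,0,1])

```text
clock: 21.52
eef_pos: [0.4722, 0.3519, 0.0799]
tool_rot: [1.0, 0.027, 0.002, -0.001]
ft_force: [-0.1, -0.4, 6.3]
grip_width: 0.02
```

drive_tool(steps=[0,0,-0.015,0,0,0,1,0,0,-0.03,0,0,0,1,0,0,-0.03,0,0,0,1,0,0,-0.035,0,0,0,1,-0.0007,0.038,0,0,0,0,1,-0.0007,0.038,0,0,0,0,1,-0.0007,0.038,0,0,0,0,1,-0.0007,0.038,0,0,0,0,1])

```text
clock: 22.18
eef_pos: [0.4763, 0.1982, 0.1885]
tool_rot: [1.0, 0.028, 0.001, -0.0]
ft_force: [1.2, -0.8, -1.5]
grip_width: 0.0199
```

drive_tool(steps=[-0.0007,0.038,0,0,0,0,1,-0.0007,0.038,0,0,0,0,1,-0.0007,0.038,0,0,0,0,1,-0.0007,0.037,0,0,0,0,1,0,0,0,0,0,-7,1,0,0,0,0,0,-7,1,0,0,0,0,0,-7,1,0,0,0,0,0,-7,1])

```text
clock: 22.85
eef_pos: [0.4821, 0.0478, 0.1882]
tool_rot: [0.963, 0.271, 0.001, 0.0]
ft_force: [0.4, -0.8, -0.7]
grip_width: 0.0198
```

drive_tool(steps=[0,0,0,0,0,-7,1,0,0,0,0,0,-7,1,0,0,0,0,0,-7,1,0,0,0,0,0,-7,1,0,0,0,0,0,-7,1,0,0,0,0,0,-7,1,0,0,0,0,0,-7,1,0,0,0,0,0,-7,1])

```text
clock: 23.52
eef_pos: [0.482, 0.0484, 0.1882]
tool_rot: [0.722, 0.691, 0.0, 0.0]
ft_force: [-0.6, -0.3, -0.1]
grip_width: 0.0198
```

drive_tool(steps=[0,0,0,0,0,-2.6,1,0,0,0,0,0,0,1,0,0,0,0,0,0,1,0,0,0,0,0,0,1])

```text
clock: 23.85
eef_pos: [0.4819, 0.0484, 0.1878]
tool_rot: [0.709, 0.705, 0.0, 0.0]
ft_force: [0.8, -0.1, -1.5]
grip_width: 0.0195
```

```bash
python3 - <<'E'
from tubes import *
plan([.4832,.0491,.1109],89.7)
m,p,d=cam("wrist");save(p,"o_wrist")
m,p,d=cam("top");save(p,"o_top")
E
```

```text
t 23.85 p [0.4819 0.0484 0.1878] xyaw 89.69 zaxis [ 5.e-04  1.e-04 -1.e+00] F [ 0.8 -0.1 -1.5] w 0.0195
 shift now-frame mm [ 0.7  1.2 76.9]
 rotvec deg [ 0.03 -0.01 -0.01]
 shift final-frame mm [ 0.7  1.3 76.9]
```

View pics/o_wrist.png

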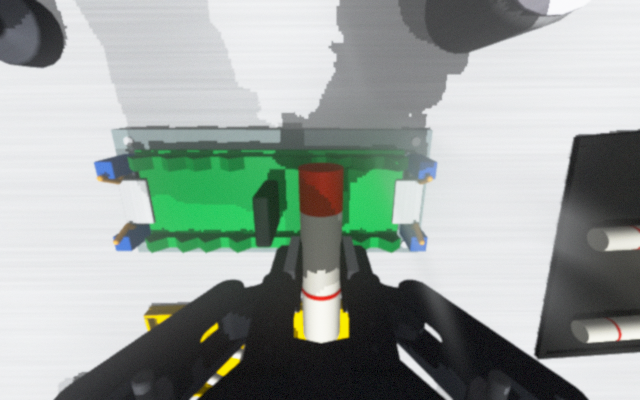

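View pics/o_top.png

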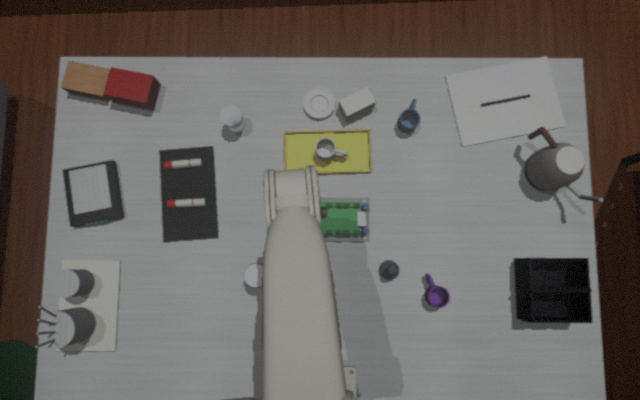

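```bash
python3 - <<'E'
from tubes import *
o,pp,M=pose();m=vision.camera_model("wrist")
for z in(.111,.122,.133):
    print(z,[(1000*(onplane(m,[q],z)[0]-pp)@M).round(1)[:2] for q in([321,165],[321,342])])
E
```

```text
0.111 [array([  0.8, -47.8]), array([ 0.8, 72.3])]
0.122 [array([  0.8, -50.1]), array([ 0.8, 61.1])]
0.133 [array([  0.8, -52.4]), array([ 0.8, 49.8])]
```

drive_tool(steps=[0.0007,0.002,0.03,0,0,0,1,0,0,0.025,0,0,0,1,0,0,0.012,0,0,0,1,0,0,0.005,0,0,0,1,0,0,0.002,0,0,0,1,0,0,0,0,0,0,1,0,0,0,0,0,0,1])

```text
clock: 24.53
eef_pos: [0.4847, 0.0492, 0.1144]
tool_rot: [0.709, 0.706, 0.001, 0.001]
ft_force: [0.2, 1.4, -1.0]
grip_width: 0.0196
```

```bash
python3 - <<'E'
from tubes import *
plan([.4832,.0491,.1109],89.7)
m,p,d=cam("wrist");save(p,"p_wrist")
E
```

```text
t 24.53 p [0.4847 0.0492 0.1144] xyaw 89.74 zaxis [ 1.8e-03  3.0e-04 -1.0e+00] F [ 0.2  1.4 -1. ] w 0.0196
 shift now-frame mm [-0.1 -1.5  3.5]
 rotvec deg [ 0.1  -0.02  0.04]
 shift final-frame mm [-0.1 -1.5  3.5]
```

View pics/p_wrist.png

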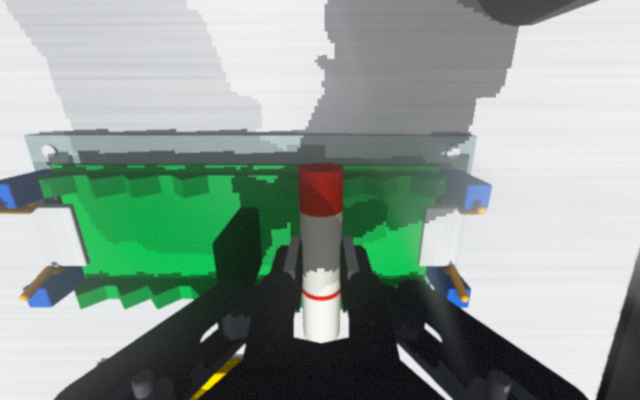

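drive_tool(steps=[0,-0.001,0.001,0,0,0,1,0,0,0.001,0,0,0,1,0,0,0.001,0,0,0,1,0,0,0,0,0,0,1,0,0,0,0,0,0,1])

```text
clock: 25.0
eef_pos: [0.4832, 0.0489, 0.111]
tool_rot: [0.709, 0.705, 0.0, 0.0]
ft_force: [-0.7, -0.8, 3.2]
grip_width: 0.0197
```

drive_tool(steps=[0,0,0,0,0,0,0.4,0,0,0,0,0,0,0.25,0,0,0,0,0,0,0.25,0,0,0,0,0,0,0.25,0,0,-0.01,0,0,0,0.25,0,0,-0.02,0,0,0,0.25,0,0,-0.03,0,0,0,0.25,0,0,-0.03,0,0,0,0.25])

```text
clock: 25.67
eef_pos: [0.482, 0.049, 0.2013]
tool_rot: [0.709, 0.706, -0.001, -0.001]
ft_force: [1.3, 0.5, -1.2]
grip_width: 0.0323
```

drive_tool(steps=[0,0,-0.02,0,0,0,0,0,0,0,0,0,0,0,0,0,0,0,0,0,0,0,0,0,0,0,0,0])

```text
clock: 26.0
eef_pos: [0.4824, 0.049, 0.2202]
tool_rot: [0.709, 0.706, -0.0, -0.0]
ft_force: [-0.3, -0.1, -0.8]
grip_width: 0.0425
```

```bash
python3 - <<'E'
from tubes import *
plan([.4832,.0491,.1109],89.7)
m,p,d=cam("wrist");save(p,"q_wrist")
tubes("top","q_top")
E
```

```text
t 26.0 p [0.4824 0.049  0.2202] xyaw 89.75 zaxis [-7.e-04  0.e+00 -1.e+00] F [-0.3 -0.1 -0.8] w 0.0425
 shift now-frame mm [1.000e-01 9.000e-01 1.093e+02]
 rotvec deg [-0.04 -0.    0.05]
 shift final-frame mm [1.000e-01 8.000e-01 1.093e+02]
top px [186. 202.] c [525.6 364.3] len 98.6 wid 20.8 axis 93.6 rad 639.5
top px [183. 163.] c [634.2 378.1] len 102.3 wid 20.8 axis 95.1 rad 738.4
```

View pics/q_wrist.png

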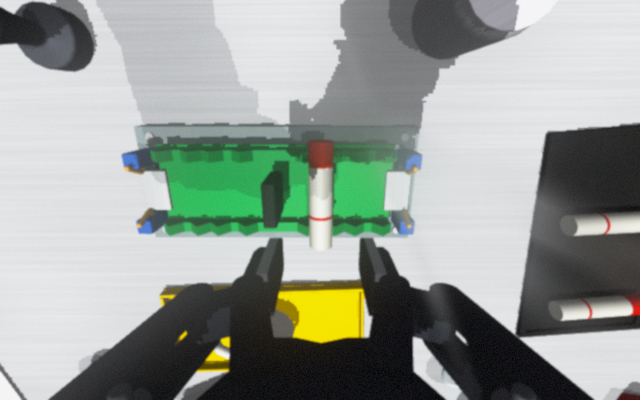

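View pics/q_top.png

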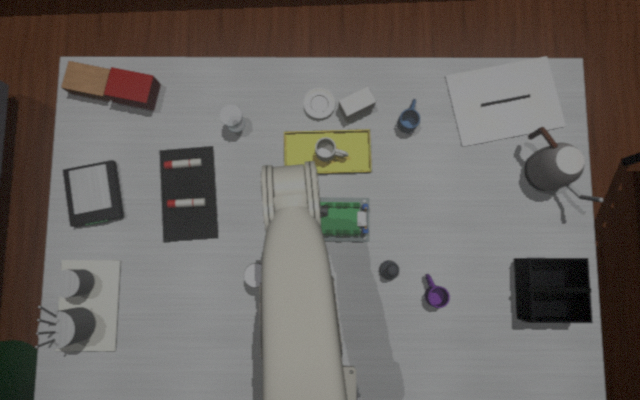

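drive_tool(steps=[0.039,0.005,0,0,0,0,0,0.039,0.005,0,0,0,0,0,0.039,0.005,0,0,0,0,0,0.039,0.005,0,0,0,0,0,0.039,0.005,0,0,0,0,0,0.039,0.005,0,0,0,0,0,0.039,0.005,0,0,0,0,0,0.039,0.005,0,0,0,0,0])

```text
clock: 26.77
eef_pos: [0.5235, 0.3625, 0.2186]
tool_rot: [0.709, 0.706, -0.002, -0.0]
ft_force: [2.3, 0.6, 1.0]
grip_width: 0.0431
```

drive_tool(steps=[0,0,0,0,0,7.1,0,0,0,0,0,0,7.1,0,0,0,0,0,0,7.1,0,0,0,0,0,0,7.1,0,0,0,0,0,0,7.1,0,0,0,0,0,0,7.1,0,0,0,0,0,0,7.1,0,0,0,0,0,0,7.1,0])

```text
clock: 27.43
eef_pos: [0.5236, 0.3605, 0.2185]
tool_rot: [0.96, 0.281, -0.002, 0.001]
ft_force: [-1.3, -0.1, -0.3]
grip_width: 0.0432
```

drive_tool(steps=[0,0,0,0,0,7.1,0,0,0,0,0,0,7.1,0,0,0,0,0,0,7.1,0,0,0,0,0,0,7.1,0,0,0,0,0,0,1,0,0,0,0,0,0,0,0,0,0,0,0,0,0,0,0,0,0,0,0,0,0])

```text
clock: 28.1
eef_pos: [0.5241, 0.3608, 0.2199]
tool_rot: [0.999, 0.032, -0.0, 0.0]
ft_force: [-0.1, 0.4, -0.4]
grip_width: 0.0426
```

```bash
python3 - <<'E'
from tubes import *
plan([.5254,.364,.079],3.4)
print(bot.get_obs()["joint_pos"].round(3))
tubes("wrist","r_wrist")
E
```

```text
t 28.1 p [0.5241 0.3608 0.2199] xyaw 3.65 zaxis [-9.e-04 -5.e-04 -1.e+00] F [-0.1  0.4 -0.4] w 0.0426
 shift now-frame mm [  1.7  -3.2 140.9]
 rotvec deg [0.03 0.05 0.25]
 shift final-frame mm [  1.5  -3.1 140.9]
[0.603 0.556 0.257 1.273 0.    2.11 ]
wrist px [428. 241.] c [645.2 305.6] len 48.1 wid 4.9 axis 3.7 rad 713.9
wrist px [322. 180.] c [525.7 361.8] len 106.0 wid 21.9 axis 93.8 rad 638.1
wrist px [431. 174.] c [634.5 375.6] len 105.8 wid 24.1 axis 95.2 rad 737.3
```

View pics/r_wrist.png

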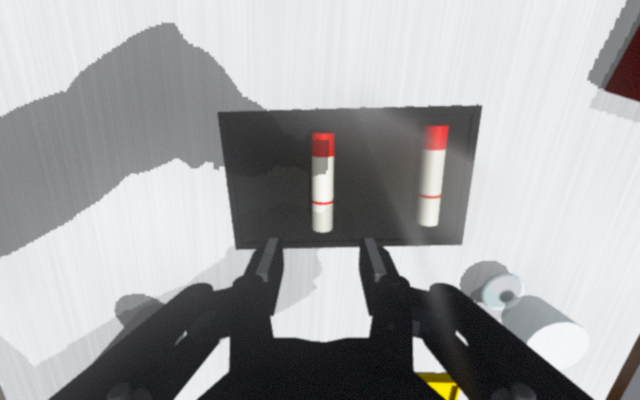

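drive_tool(steps=[0.0015,-0.0023,0.03,0,0,0,0,0,0,0.035,0,0,0,0,0,0,0.035,0,0,0,0,0,0,0.02,0,0,0,0,0,0,0.013,0,0,0,0,0,0,0.007,0,0,0,0,0,0,0,0,0,0,0,0,0,0,0,0,0,0])

```text
clock: 28.82
eef_pos: [0.5258, 0.3635, 0.0809]
tool_rot: [1.0, 0.031, 0.0, -0.0]
ft_force: [0.5, 1.2, -0.1]
grip_width: 0.0426
```

drive_tool(steps=[0,0,0,0,0,0,0.4,0,0,0,0,0,0,0.6,0,0,0,0,0,0,1,0,0,0,0,0,0,1,0,0,0,0,0,0,1,0,0,0,0,0,0,1,0,0,0,0,0,0,1])

```text
clock: 29.4
eef_pos: [0.5265, 0.364, 0.0825]
tool_rot: [1.0, 0.031, 0.001, -0.001]
ft_force: [-0.4, 0.2, 6.7]
grip_width: 0.0195
```

drive_tool(steps=[0,0,-0.015,0,0,0,1,0,0,-0.03,0,0,0,1,0,0,-0.03,0,0,0,1,0,0,-0.035,0,0,0,1,-0.006,0.036,0,0,0,0,1,-0.006,0.036,0,0,0,0,1,-0.006,0.036,0,0,0,0,1,-0.006,0.036,0,0,0,0,1])

```text
clock: 30.07
eef_pos: [0.51, 0.2168, 0.1907]
tool_rot: [1.0, 0.031, 0.0, -0.0]
ft_force: [-0.2, 0.5, -1.4]
grip_width: 0.0194
```

drive_tool(steps=[-0.006,0.036,0,0,0,0,1,-0.006,0.036,0,0,0,0,1,-0.006,0.036,0,0,0,0,1,-0.006,0.036,0,0,0,0,1,-0.006,0.036,0,0,0,0,1,-0.006,0.036,0,0,0,0,1,-0.0075,0.0375,0,0,0,0,1,0,0,0,0,0,-7,1])

```text
clock: 30.73
eef_pos: [0.4815, -0.0434, 0.1906]
tool_rot: [0.996, 0.089, -0.0, 0.002]
ft_force: [-0.6, 0.7, -1.0]
grip_width: 0.0197
```

drive_tool(steps=[0,0,0,0,0,-7,1,0,0,0,0,0,-7,1,0,0,0,0,0,-7,1,0,0,0,0,0,-7,1,0,0,0,0,0,-7,1,0,0,0,0,0,-7,1,0,0,0,0,0,-7,1,0,0,0,0,0,-7,1])

```text
clock: 31.4
eef_pos: [0.4826, -0.0377, 0.1905]
tool_rot: [0.834, 0.551, -0.0, -0.0]
ft_force: [0.2, -0.4, -0.7]
grip_width: 0.0193
```

drive_tool(steps=[0,0,0,0,0,-7,1,0,0,0,0,0,-7,1,0,0,0,0,0,-7,1,0,0,0,0,0,-2.1,1,0,0,0,0,0,0,1,0,0,0,0,0,0,1,0,0,0,0,0,0,1])

```text
clock: 31.98
eef_pos: [0.4827, -0.0376, 0.1905]
tool_rot: [0.71, 0.705, 0.0, -0.0]
ft_force: [-1.4, -0.8, -0.5]
grip_width: 0.0196
```

```bash
python3 - <<'E'
from tubes import *
plan([.4832,-.0369,.1135],89.7)
o,pp,M=pose()
m,p,d=cam("wrist");save(p,"s_wrist")
hsv=cv2.cvtColor(p,cv2.COLOR_RGB2HSV);print("col321 V/H/S around ends",[(r,*hsv[r,321]) for r in list(range(158,172,2))+list(range(334,350,2))])
z=pp[2]-.0685+.011
print([(1000*(onplane(m,[q],z)[0]-pp)@M).round(1)[:2] for q in([321,165],[321,342])])
E
```

```text
t 31.98 p [ 0.4827 -0.0376  0.1905] xyaw 89.6 zaxis [-0.  0. -1.] F [-1.4 -0.8 -0.5] w 0.0196
 shift now-frame mm [ 0.7  0.5 77. ]
 rotvec deg [-0.  -0.  -0.1]
 shift final-frame mm [ 0.7  0.5 77. ]
col321 V/H/S around ends [(158, np.uint8(68), np.uint8(154), np.uint8(111)), (160, np.uint8(64), np.uint8(128), np.uint8(102)), (162, np.uint8(12), np.uint8(118), np.uint8(82)), (164, np.uint8(10), np.uint8(144), np.uint8(83)), (166, np.uint8(7), np.uint8(143), np.uint8(82)), (168, np.uint8(6), np.uint8(137), np.uint8(82)), (170, np.uint8(4), np.uint8(173), np.uint8(112)), (334, np.uint8(30), np.uint8(5), np.uint8(248)), (336, np.uint8(30), np.uint8(5), np.uint8(248)), (338, np.uint8(25), np.uint8(6), np.uint8(248)), (340, np.uint8(30), np.uint8(7), np.uint8(239)), (342, np.uint8(30), np.uint8(20), np.uint8(114)), (344, np.uint8(120), np.uint8(9), np.uint8(29)), (346, np.uint8(175), np.uint8(53), np.uint8(29)), (348, np.uint8(5), np.uint8(51), np.uint8(30))]
[array([  0.8, -51.8]), array([ 0.9, 52.7])]
```

View pics/s_wrist.png

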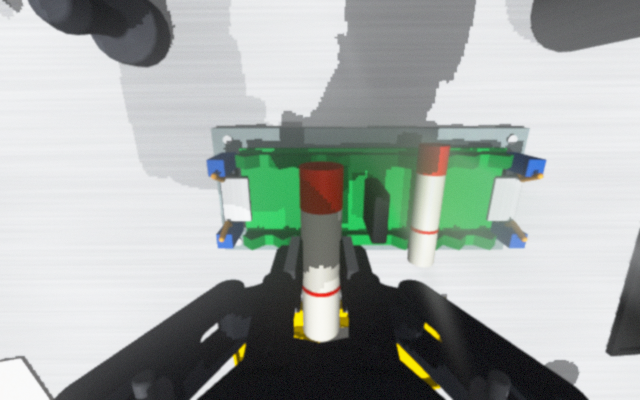

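drive_tool(steps=[0.0007,0.0005,0.03,0,0,0,1,0,0,0.025,0,0,0,1,0,0,0.012,0,0,0,1,0,0,0.005,0,0,0,1,0,0,0.002,0,0,0,1,0,0,0,0,0,0,1,0,0,0,0,0,0,1])

```text
clock: 32.62
eef_pos: [0.4841, -0.037, 0.1174]
tool_rot: [0.709, 0.705, 0.001, 0.001]
ft_force: [-0.8, 0.1, -0.7]
grip_width: 0.0198
```

drive_tool(steps=[0,0,0.001,0,0,0,1,0,0,0.001,0,0,0,1,0,0,0,0,0,0,1,0,0,0,0,0,0,1])

```text
clock: 32.95
eef_pos: [0.4835, -0.037, 0.1148]
tool_rot: [0.709, 0.705, 0.0, 0.0]
ft_force: [0.3, 0.3, -0.6]
grip_width: 0.0196
```

drive_tool(steps=[0,0,0.001,0,0,0,1,0,0,0.001,0,0,0,1,0,0,0,0,0,0,1,0,0,0,0,0,0,1])

```text
clock: 33.28
eef_pos: [0.4836, -0.0373, 0.1133]
tool_rot: [0.709, 0.705, 0.0, 0.001]
ft_force: [-1.5, -2.0, 5.8]
grip_width: 0.0194
```

Contact felt. Releasing.

drive_tool(steps=[0,0,0,0,0,0,0.4,0,0,0,0,0,0,0.25,0,0,0,0,0,0,0.25,0,0,0,0,0,0,0.25,0,0,-0.01,0,0,0,0.25,0,0,-0.02,0,0,0,0.25,0,0,-0.03,0,0,0,0.25,0,0,-0.03,0,0,0,0.25])

```text
clock: 33.95
eef_pos: [0.4825, -0.0368, 0.2033]
tool_rot: [0.709, 0.705, -0.001, -0.001]
ft_force: [1.4, -0.2, 0.2]
grip_width: 0.0322
```

drive_tool(steps=[0,0,-0.02,0,0,0,0,0.039,0.0055,0,0,0,0,0,0.039,0.0055,0,0,0,0,0,0.039,0.0055,0,0,0,0,0,0.039,0.0055,0,0,0,0,0,0.039,0.0055,0,0,0,0,0,0.039,0.0055,0,0,0,0,0,0.039,0.0055,0,0,0,0,0])

```text
clock: 34.62
eef_pos: [0.5233, 0.2378, 0.2233]
tool_rot: [0.709, 0.705, 0.0, 0.0]
ft_force: [0.9, -0.4, 0.3]
grip_width: 0.0426
```

drive_tool(steps=[0.03,0.0055,0,0,0,0,0,0,0,0,0,0,7.1,0,0,0,0,0,0,7.1,0,0,0,0,0,0,7.1,0,0,0,0,0,0,7.1,0,0,0,0,0,0,7.1,0,0,0,0,0,0,7.1,0,0,0,0,0,0,7.1,0])

```text
clock: 35.28
eef_pos: [0.529, 0.2658, 0.223]
tool_rot: [0.941, 0.339, -0.0, -0.0]
ft_force: [0.5, 0.2, 0.0]
grip_width: 0.0425
```

drive_tool(steps=[0,0,0,0,0,7.1,0,0,0,0,0,0,7.1,0,0,0,0,0,0,7.1,0,0,0,0,0,0,7.1,0,0,0,0,0,0,7.1,0,0,0,0,0,0,0,0,0,0,0,0,0,0,0,0,0,0,0,0,0,0])

```text
clock: 35.95
eef_pos: [0.5291, 0.2658, 0.2228]
tool_rot: [0.999, 0.04, 0.0, -0.0]
ft_force: [-0.0, 0.3, -0.3]
grip_width: 0.0427
```

```bash
python3 - <<'E'
from tubes import *
plan([.6345,.377,.079],5)
print(bot.get_obs()["joint_pos"].round(3))
tubes("wrist","t_wrist");tubes("top","t_top")
E
```

```text
t 35.95 p [0.5291 0.2658 0.2228] xyaw 4.6 zaxis [ 1.e-04  2.e-04 -1.e+00] F [-0.   0.3 -0.3] w 0.0427
 shift now-frame mm [ 113.9 -102.4  143.8]
 rotvec deg [-0.01 -0.01 -0.4 ]
 shift final-frame mm [ 114.6 -101.6  143.8]
[0.465 0.466 0.117 1.222 0.    1.956]
wrist px [436. 159.] c [642.8 302.2] len 52.5 wid 4.0 axis 4.6 rad 710.3
wrist px [445.  72.] c [634.3 379.1] len 103.8 wid 24.2 axis 95.4 rad 739.0
```

View pics/t_wrist.png

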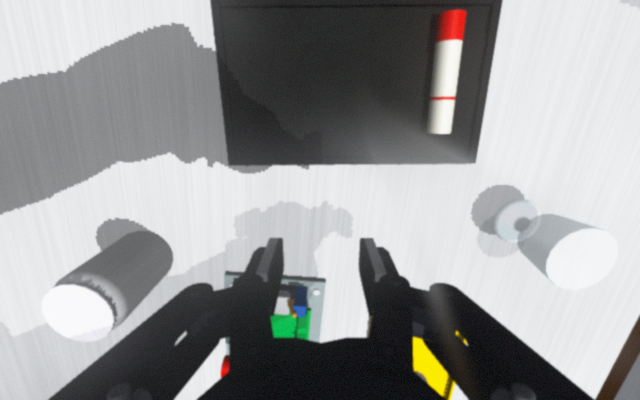

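View pics/t_top.png

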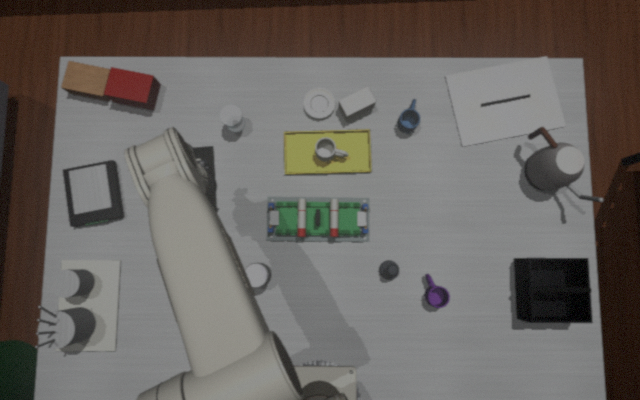

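drive_tool(steps=[0.0285,-0.0255,0,0,0,-0.6,0,0.0285,-0.0255,0,0,0,0,0,0.0285,-0.0255,0.02,0,0,0,0,0.0285,-0.0255,0.03,0,0,0,0,0,0,0.02,0,0,0,0,0,0,0,0,0,0,0,0,0,0,0,0,0,0,0,0,0,0,0,0,0])

```text
clock: 36.72
eef_pos: [0.6295, 0.3719, 0.1592]
tool_rot: [0.999, 0.044, 0.001, -0.0]
ft_force: [0.2, 0.2, 0.6]
grip_width: 0.0428
```

```bash
python3 - <<'E'
from tubes import *
plan([.6345,.377,.079],5.2)
print(bot.get_obs()["joint_pos"].round(3))
tubes("wrist","u_wrist")
E
```

```text
t 36.72 p [0.6295 0.3719 0.1592] xyaw 5.05 zaxis [ 1.1e-03  6.0e-04 -1.0e+00] F [0.2 0.2 0.6] w 0.0428
 shift now-frame mm [ 5.4 -4.6 80.2]
 rotvec deg [-0.03 -0.07 -0.15]
 shift final-frame mm [ 5.5 -4.7 80.2]
[ 0.534  0.792  0.525  1.302 -0.     2.016]
wrist px [326. 197.] c [634.4 375.1] len 106.9 wid 22.3 axis 95.3 rad 737.0
```

View pics/u_wrist.png

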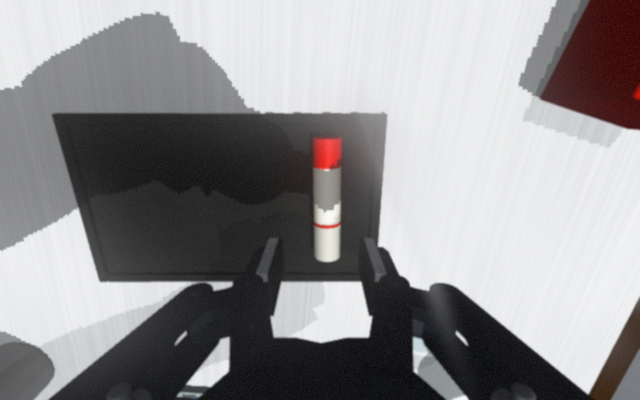

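drive_tool(steps=[0.005,-0.004,0.02,0,0,0,0.15,0,0,0.02,0,0,0,0.15,0,0,0.015,0,0,0,0.15,0,0,0,0,0,0,0.15,0,0,0,0,0,0,0.15,0,0,0,0,0,0,0.15])

```text
clock: 37.27
eef_pos: [0.6351, 0.3769, 0.106]
tool_rot: [0.999, 0.044, 0.002, -0.001]
ft_force: [-0.1, -0.3, 0.1]
grip_width: 0.0359
```

```bash
python3 - <<'E'
from tubes import *
plan([.6345,.3765,.080],5.2)
print(bot.get_obs()["joint_pos"].round(3))
E
```

```text
t 37.27 p [0.6351 0.3769 0.106 ] xyaw 5.03 zaxis [ 0.0039  0.0024 -1.    ] F [-0.1 -0.3  0.1] w 0.0359
 shift now-frame mm [-0.7  0.4 26. ]
 rotvec deg [-0.11 -0.23 -0.17]
 shift final-frame mm [-0.6  0.3 26. ]
[0.536 0.842 0.481 1.205 0.    2.019]
```

drive_tool(steps=[0,0,0.012,0,0,0,0.15,0,0,0.009,0,0,0,0.15,0,0,0.005,0,0,0,0.15,0,0,0,0,0,0,0.15,0,0,0,0,0,0,0.15,0,0,0,0,0,0,0.4,0,0,0,0,0,0,0.7,0,0,0,0,0,0,1])

```text
clock: 37.93
eef_pos: [0.634, 0.3766, 0.0763]
tool_rot: [0.999, 0.044, -0.0, 0.0]
ft_force: [0.4, -0.1, -1.0]
grip_width: 0.0199
```

drive_tool(steps=[0,0,0,0,0,0,1,0,0,0,0,0,0,1,0,0,0,0,0,0,1,0,0,0,0,0,0,1,0,0,0,0,0,0,1])

```text
clock: 38.35
eef_pos: [0.634, 0.3766, 0.0763]
tool_rot: [0.999, 0.044, -0.0, -0.0]
ft_force: [0.5, 0.2, -0.0]
grip_width: 0.0197
```

drive_tool(steps=[0,0,-0.015,0,0,0,1,0,0,-0.03,0,0,0,1,0,0,-0.03,0,0,0,1,0,0,-0.035,0,0,0,1,-0.0194,0.0296,0,0,0,0,1,-0.0194,0.0296,0,0,0,0,1,-0.0194,0.0296,0,0,0,0,1,-0.0194,0.0296,0,0,0,0,1])

```text
clock: 39.02
eef_pos: [0.5662, 0.2507, 0.1866]
tool_rot: [0.999, 0.044, 0.0, -0.0]
ft_force: [1.5, -0.6, -0.1]
grip_width: 0.0198
```

drive_tool(steps=[-0.0194,0.0296,0,0,0,0,1,-0.0194,0.0296,0,0,0,0,1,-0.0194,0.0296,0,0,0,0,1,-0.0194,0.0296,0,0,0,0,1,-0.0194,0.0296,0,0,0,0,1,0,0,0,0,0,-7,1,0,0,0,0,0,-7,1,0,0,0,0,0,-7,1])

```text
clock: 39.68
eef_pos: [0.4832, 0.095, 0.1869]
tool_rot: [0.974, 0.228, 0.0, -0.0]
ft_force: [0.1, 0.5, 0.3]
grip_width: 0.0198
```

drive_tool(steps=[0,0,0,0,0,-7,1,0,0,0,0,0,-7,1,0,0,0,0,0,-7,1,0,0,0,0,0,-7,1,0,0,0,0,0,-7,1,0,0,0,0,0,-7,1,0,0,0,0,0,-7,1,0,0,0,0,0,-7,1])

```text
clock: 40.35
eef_pos: [0.4835, 0.0958, 0.1866]
tool_rot: [0.752, 0.659, 0.0, 0.0]
ft_force: [-0.2, -0.2, -1.4]
grip_width: 0.0201
```

drive_tool(steps=[0,0,0,0,0,-7,1,0,0,0,0,0,-0.65,1,0,0,0,0,0,0,1,0,0,0,0,0,0,1,0,0,0,0,0,0,1])

```text
clock: 40.77
eef_pos: [0.4835, 0.0959, 0.1865]
tool_rot: [0.71, 0.705, 0.0, -0.0]
ft_force: [-0.2, -0.5, -0.5]
grip_width: 0.02
```

```bash
python3 - <<'E'
from tubes import *
plan([.4832,.0961,.1073],89.7)
o,pp,M=pose()
m,p,d=cam("wrist");save(p,"v_wrist")
z=pp[2]-.0623+.011
print([(1000*(onplane(m,[q],z)[0]-pp)@M).round(1)[:2] for q in([321,165],[321,342])])
E
```

```text
t 40.77 p [0.4835 0.0959 0.1865] xyaw 89.6 zaxis [ 0.  0. -1.] F [-0.2 -0.5 -0.5] w 0.02
 shift now-frame mm [ 0.2 -0.3 79.2]
 rotvec deg [ 0.  -0.  -0.1]
 shift final-frame mm [ 0.2 -0.3 79.2]
[array([  0.8, -53.1]), array([ 0.9, 46.3])]
```

View pics/v_wrist.png

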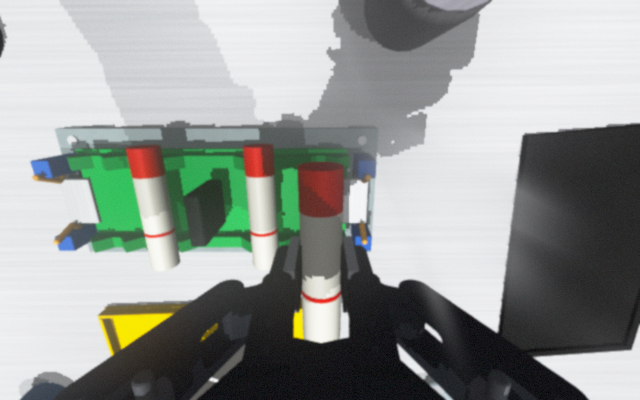

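drive_tool(steps=[0.0002,0.001,0.03,0,0,0,1,0,0,0.025,0,0,0,1,0,0,0.012,0,0,0,1,0,0,0.005,0,0,0,1,0,0,0.002,0,0,0,1,0,0,0,0,0,0,1,0,0,0,0,0,0,1])

```text
clock: 41.4
eef_pos: [0.4853, 0.0962, 0.1134]
tool_rot: [0.709, 0.705, 0.001, 0.0]
ft_force: [0.1, -0.3, -1.3]
grip_width: 0.0198
```

drive_tool(steps=[0,0,0.001,0,0,0,1,0,0,0.001,0,0,0,1,0,0,0.001,0,0,0,1,0,0,0,0,0,0,1,0,0,0,0,0,0,1])

```text
clock: 41.82
eef_pos: [0.4846, 0.0961, 0.1096]
tool_rot: [0.709, 0.705, 0.0, 0.0]
ft_force: [0.2, -0.6, -0.2]
grip_width: 0.0198
```

drive_tool(steps=[0,0,0.001,0,0,0,1,0,0,0.001,0,0,0,1,0,0,0.0005,0,0,0,1,0,0,0,0,0,0,1,0,0,0,0,0,0,1])

```text
clock: 42.23
eef_pos: [0.4847, 0.0959, 0.1073]
tool_rot: [0.709, 0.705, 0.0, 0.0]
ft_force: [-2.2, -1.0, 3.9]
grip_width: 0.0195
```

drive_tool(steps=[0,0,0,0,0,0,0.4,0,0,0,0,0,0,0.3,0,0,0,0,0,0,0.3,0,0,0,0,0,0,0.3,0,0,-0.01,0,0,0,0.3,0,0,-0.02,0,0,0,0.3,0,0,-0.03,0,0,0,0.3,0,0,-0.03,0,0,0,0.3])

```text
clock: 42.9
eef_pos: [0.4838, 0.096, 0.1978]
tool_rot: [0.709, 0.705, -0.001, -0.001]
ft_force: [0.7, 0.1, 0.4]
grip_width: 0.0298
```

drive_tool(steps=[-0.02,0,-0.03,0,0,0,0.3,-0.03,0,-0.03,0,0,0,0.3,-0.03,0,0,0,0,0,0.3,-0.01,0,0,0,0,0,0.3,0,0,0,0,0,0,0.3,0,0,0,0,0,0,0.3,0,0,0,0,0,0,0.3])

```text
clock: 43.48
eef_pos: [0.4836, 0.0073, 0.2557]
tool_rot: [0.709, 0.705, -0.0, -0.001]
ft_force: [0.1, 0.3, -0.3]
grip_width: 0.0298
```

```bash
cat > fin.py <<'E'
from tubes import *
import sys
plan(None,89.7)
m,p,d=cam("wrist");save(p,sys.argv[1]+"_wrist")
C=cloud(m,d);hsv=cv2.cvtColor(p,cv2.COLOR_RGB2HSV)
H,S,V=[hsv[...,i].astype(int) for i in range(3)]
k=(C[...,2]>.042)&(C[...,2]<.064)&(((H<10)|(H>170))|(S<40))&(V>70)&(abs(C[...,0]-.484)<.075)&(abs(C[...,1])<.118)
k=cv2.morphologyEx(k.astype(np.uint8),cv2.MORPH_OPEN,np.ones((3,3)))
for b in blobs(k,150):
    W=onplane(m,b.reshape(-1,2),.050)[:,:2].astype(np.float32)*1000
    c,s,a=cv2.minAreaRect(W);Z=np.zeros_like(k);cv2.drawContours(Z,[b],-1,1,-1)
    print("tube c",np.round(c,1),np.round(s,1),round(a,1),"top z",np.percentile(C[Z>0][:,2],80).round(4),"x range",W[:,0].min(),W[:,0].max())
g=(H>50)&(H<75)&(S>100)&(C[...,2]<.033)&(C[...,2]>.015)&(abs(C[...,0]-.484)<.028)
P=C[g];s=np.linalg.lstsq(np.c_[P[:,:2],np.ones(len(P))],P[:,2],rcond=None)[0];print("plate slopes mm/m",s[:2]*1000,"z",s@[.484,.0055,1])
g=(H>50)&(H<75)&(S>100);g[300:]=0
b=max(blobs(g,300),key=cv2.contourArea);W=onplane(m,b.reshape(-1,2),.043)[:,:2].astype(np.float32)*1000
print("rack rect",cv2.minAreaRect(W))
m,p,d=cam("scene");save(p,sys.argv[1]+"_scene",(200,130,460,310),3)
E
python3 fin.py w
```

```text
t 43.48 p [0.4836 0.0073 0.2557] xyaw 89.73 zaxis [-1.8e-03  6.0e-04 -1.0e+00] F [ 0.1  0.3 -0.3] w 0.0298
 rotvec deg [-0.1  -0.03  0.03]
tube c [486.   48.2] [ 21.5 101.4] 90.0 top z 0.0572 x range 435.33453 536.74347
tube c [485.8 -36.4] [ 21.6 103.7] 89.2 top z 0.0571 x range 433.97803 537.55383
tube c [485.3  94.9] [ 23.  103.3] 89.6 top z 0.0569 x range 433.62808 536.94745
plate slopes mm/m [-0.83200618 -1.00365636] z 0.02635281678893161
rack rect ((480.6072082519531, 6.34553337097168), (63.663726806640625, 87.55988311767578), 89.51272583007812)
```

View pics/w_wrist.png

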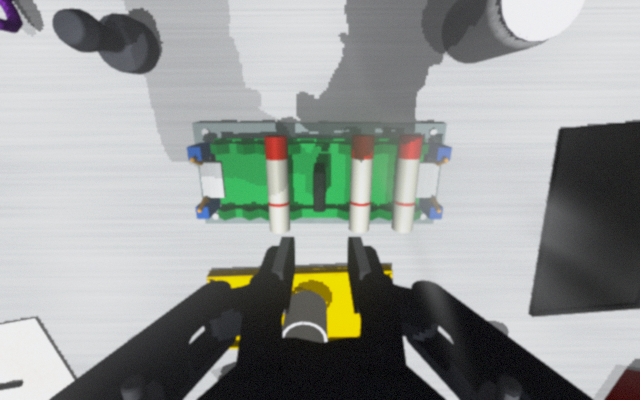

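View pics/w_scene.png

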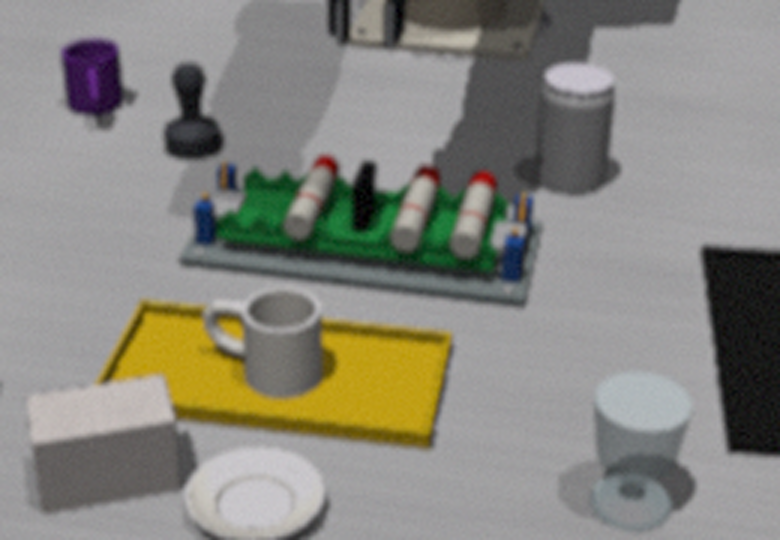

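```bash
python3 - <<'E'
from workcell import job_done
print(job_done())
E
```

```text
the job is handed in; nothing more can be done
None
```

I finished the job in the order asked and handed it in at about 43.6 s on the robot's clock.

- **Cup:** I found one white cup, in the stand. It now stands upright near the middle of the yellow tray.
- **Rack:** I pushed it down past the clips until it stopped hard at 28 N. The arm height then matched the ears being fully home. The plate measures flat, within about 1 mm per metre of slope, and its height was unchanged after the tubes went in.
- **Tubes:** I found three. They lie in the troughs at y = +43, −43 and +90 mm, and all three tops measure the same height. By camera their centres are at x = 485–486 mm, against about 483–484 mm for the rack, so they are within 2–3 mm of centre.

Two readings were off slightly. The cameras put the rack plate and tube tops about 1.3 mm higher than nominal, which is within their 2 mm calibration. The gripper also read 20 mm on the 22 mm tubes.

I never set out to move any of the other things on the bench, and in the last view those near the stand stood where they had been. I saw no sign of anything being knocked aside.

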